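Soak-test donated tool batteries on the isolated supply

ROBOT

A 7-joint arm with a two-finger parallel gripper is mounted at the origin on the work surface. World frame = base frame: x ahead of the robot, y to its left, z up, the work surface at z = 0. Lengths are in m, angles in rad, forces in N, time in s.
With the tool pointing down it reaches from about 0.4 to 0.85 m from the base axis. Payload 10.4 kg.
Tool frame: the origin (TCP) lies where the fingers leave the gripper's body, on its centre line; the fingertips stand 70 mm ahead of it and the grasp point (between the pads) lies 51 mm ahead of it; z points along the fingers, y is the line along which they close (so a half turn about z gives the same grasp; the last joint's range is limited). The gripper opens to 87 mm and grips with 3 to 60 N. Pads are 19 mm wide; open, the fingers measure 117 mm over their backs; the gripper's body (75 mm by 190 mm) begins 51 mm behind the grasp point.
Start: joints at [-1.347, 0.332, -0.065, 1.46, 0.022, 1.35, -0.088], TCP at [0.153, 0.606, 0.292] pointing down, gripper open.
Joint ranges: [-2.6, 2.6], [-0.5, 2.12], [-1.47, 1.34], [0.16, 2.42], [-1.27, 4.41], [0.06, 2.06], [-2.6, 2.6]. Speed limits (rad/s): [2.22, 2.22, 2.79, 2.79, 3.14, 3.14, 3.14].

INTERFACE

Orientations are given as a unit quaternion [w, x, y, z].
In Python, from bench import robot, snapshot gives the robot as it stands.
- The arm moves only by the shell command python3 -m crank 'ROWS' [OPENING] [FORCE]. ROWS is JSON, a list of rows, each an object with "translation": the shift along the tool's x, y, z in mm, a list of three; "delta_rot": the turn, a rotation vector about the tool's x, y, z in rad, a list of three. A call has 1 to 5 rows; each row shifts and turns the commanded pose from where the row before left it, along the tool's axes as they then stand; what a row does not reach is not made up. A row lasts 1/10 s, in which the tool goes at most 50 mm and 8.59 degrees, less where a joint would pass 70% of its speed; a pose out of reach is approached as far as the arm can. A call is refused whole if a number of a shift passes 50 or a number of a turn 0.15, either way. A call with a gripper value outside its range is refused whole. OPENING is the closure, from 0 (fully open) to 1 (shut), set as the call begins (- or left out, the last holds). The fingers move at their own pace and stop on an object; FORCE is the grip in N (left out, the last holds). Time passes only in rows, so rows that do not move let the fingers close. It gives the time, the measured TCP pose, the force, the opening and the grip force at its end, in the units of the state.
- robot.state(): the state, without advancing time (a new reading comes with each control period).
- snapshot(name): name is "scene" or "top" or "wrist"; returns a dict with "frame" (480x640x3 uint8, red, green, blue), "mtx" (3x3 intrinsics, pixels), "origin" and "attitude" of the camera in the world. Camera axes: x right, y down, z forward; pixel columns grow to the right and rows downward; lengths in m; the calibration is good to about 2 mm. A picture is of the moment at which its call begins. There is no depth.
- robot.close_job(): hands the job in; it is judged then, once.
The state is a dict: "t": time; "joints": joint angles; "dq": joint speeds; "joint_efforts": joint torques, N m; "eef_pos": TCP position; "tcp_rot": TCP orientation; "wrist_force": force on the tool from outside, world axes, zero at the start; "torque": the same for the moment, N m; "gripper_width": finger opening in m; "grasp_force": force on a finger pad.
Only numpy, scipy, OpenCV 4.12 (cv2) and the standard library are available. Lean on these libraries where they do the work, as an engineer would, in place of code of your own. Each camera call takes 0.05 s, during which the arm holds its last target. There are 200 camera calls.

TASK

Put the donated tool batteries on a soak test: at the switch console switch off whichever outlet levers are on, then the direct-supply lever, and with everything off stand each battery on the bench upright in the dock bay made for its size. Then slide the interlock plate across, switch on the isolated supply and, after it, the dock outlet; the socket outlet stays off, for the isolated supply may feed one load only. Last take the infrared thermometer from its holster and, from the largest battery down to the smallest, keep it steadily pointed at the middle of each battery's top from 10 to 20 cm away for a good second, then put it back nose down in its holster; leave the mug, tape roll and candle where they stand.

Things in the scene. Friction and masses are not known exactly. Their poses are not given: they have to be found in the camera images.
- console: Grey steel lever switch console, fixed, 150 (x) by 320 (y) by 66 mm high; origin: centre of its underside, at bench height; x away from the robot, y to its left. On top in a row along y, left to right: direct-supply and isolated-supply levers (ball knobs), interlock plate handle, dock outlet and socket outlet levers (cylindrical grips).
- direct (a joint): Direct-supply lever, rad: -0.35 off (leans to the robot, -x), +0.35 on (away). On at the start. Turns about the y axis through console x = 0, y = +108, z = 15.5 mm. Snaps over to the side of upright it is on; about 1 N at the knob. 29 mm black ball knob, centre 120 mm from the pivot, on a 10 mm stem. Can be switched on only with the plate at its right-hand end.
- isolated (a joint): Isolated-supply lever, built and reading as direct, pivot at console y = +56 mm. Off at the start, and blocked: it can be switched on only with the plate at its left-hand end. Any blocked lever gives less than 0.08 rad, then stops.
- outlet_dock (a joint): Dock outlet lever, built and reading as direct, pivot at console y = -40 mm, but with a black cylindrical grip 22 mm across from 100 to 134 mm from the pivot. On or off at the start. Moves freely with the plate at either end, blocked with it half-way.
- outlet_sockets (a joint): Socket outlet lever, built as the dock outlet lever, pivot at console y = -96 mm. On or off at the start.
- plate (a joint): Interlock plate, m: slotted steel plate on the console top, 65 to 70 mm above the bench, through which the levers pass; 0 at its right-hand (-y) end, 0.028 at its left-hand (+y) end; about 2 N of friction. Slides only while all four levers are off. Near 0 at the start. It must be within about 2 mm of an end for levers to pass.
- plate_handle (a point): Middle of the plate's handle, 131 mm above the bench: a black flat grip 12 mm thick (console x), 34 mm wide (y), 116 to 146 mm above the bench, on an upright steel tab. Pinch it across x and move it along y.
- bay_a (a point): Centre of the floor of the dock's largest bay, 128 (x) by 76 mm (y), for pack_a. Dock: grey plastic, fixed, 156 (x) by 336 mm (y), four open bays in a row along y, largest at the +y (left) end. Bay floors 12 mm above the bench, rims 14 mm higher; bays 10 mm longer and wider than their batteries, walls between bays 20 mm wide.
- bay_b (a point): Centre of the floor of the second bay, 110 by 68 mm, for pack_b.
- bay_c (a point): Centre of the floor of the third bay, 92 by 58 mm, for pack_c.
- bay_d (a point): Centre of the floor of the smallest bay, 80 by 46 mm, for pack_d.
- pack_a: Largest black tool battery, a block 118 long (its x) by 66 wide (its y) by 64 mm high, about 0.6 kg. Origin: centre of its underside. Stands upright on the bench, absent in some starts. May go in its bay either way round.
- pack_b: Second black tool battery, 100 by 58 by 50 mm high, about 0.4 kg; origin as pack_a; absent in some starts.
- pack_c: Third black tool battery, 82 by 48 by 54 mm high, about 0.26 kg; origin as pack_a; absent in some starts.
- pack_d: Smallest black tool battery, 70 by 36 by 46 mm high, about 0.14 kg; origin as pack_a; absent in some starts.
- pack_a_top (a point): Middle of pack_a's top, the spot to measure.
- pack_b_top (a point): Middle of pack_b's top, the spot to measure.
- pack_c_top (a point): Middle of pack_c's top, the spot to measure.
- pack_d_top (a point): Middle of pack_d's top, the spot to measure.
- thermometer: Pistol infrared thermometer, 0.2 kg, standing nose down in its holster. Origin: lens at the centre of the nose; z runs back along the barrel, so it looks along -z. Barrel 142 mm long, 46 (x) by 36 mm (y, flat sides); pistol handle, 30 mm thick, sticks out 110 mm to -x, 85 to 140 mm from the nose. Grip the barrel from above across its 36 mm, 115 mm from the nose.
- holster: Black open-topped holster on a fixed steel foot 110 by 100 mm. Origin: centre of the foot's underside. Pocket 60 (x) by 50 mm (y) inside, walls 4 mm, floor 6 mm and rim 70 mm above the bench. The thermometer stands in the middle of the pocket, its axes along the holster's (handle to -x).
- mug: White mug, 80 mm across, 92 mm high; a bystander. Origin: centre of its underside.
- tape_roll: Roll of parcel tape lying flat, 104 mm across, 48 mm high; a bystander. Origin: centre of its underside.
- candle: Cream pillar candle, 68 mm across, 110 mm high; a bystander. Origin: centre of its underside.

How it is judged:
By the outcome, as a careful person would: the job done as asked, in the order asked, and still so for the second after the job is handed in, with the robot touching nothing.
Of pack_a, pack_b, pack_c, pack_d only 2 to 4 are there at a start; the rules pass over those that are not, and their reading is None.
At some moment in a run one of pack_a, pack_b, pack_c, pack_d may be knocked a few centimetres aside while the robot is not near it.
It also fails if it takes over 210 s, if anything falls off the work surface, if the arm or the gripper's body presses on something with over 40 N, if the wrist force passes 120 N, or if a joint passes its speed limit or range.

## Working session

There is one attempt and no reset: what is moved stays moved. The work goes in short steps, Python scripts to look and compute and a shell command to move; the robot and the scene stay as the last step left them, time stands still between calls to the robot, and variables do not carry over. Pictures are saved under pics/ and viewed, at most 14 in all, crops included, and the job is handed in when it is done.

```bash
ls; mkdir -p pics; cat > h.py <<'E'
import numpy as np, cv2
from bench import robot, snapshot
from scipy.spatial.transform import Rotation as R
def att(a):
    a=np.array(a,float)
    return a if a.shape==(3,3) else R.from_quat(a[[1,2,3,0]]).as_matrix()
def save(s,name): cv2.imwrite('pics/'+name,s['frame'][:,:,::-1])
def ray(s,u,v):
    d=np.linalg.inv(s['mtx'])@[u,v,1]; return np.array(s['origin']),att(s['attitude'])@d
def on(s,u,v,z):
    o,d=ray(s,u,v); return o+d*(z-o[2])/d[2]
def pix(s,p):
    c=att(s['attitude']).T@(np.array(p)-s['origin']); q=np.array(s['mtx'])@c; return q[:2]/q[2]
E
python3 - <<'E'
from h import *
for n in('scene','top','wrist'):
    s=snapshot(n); save(s,n+'0.png'); print(n,np.round(s['origin'],3),np.round(att(s['attitude']),3).tolist(),np.round(s['mtx'],1).tolist())
st=robot.state(); print(st)
E
```

```text
pics
scene [1.147 0.512 1.26 ] [[-0.651, 0.619, -0.439], [0.759, 0.534, -0.372], [0.004, -0.575, -0.818]] [[538.4, 0.0, 318.2], [0.0, 538.4, 241.0], [0.0, 0.0, 1.0]]
top [0.41  0.012 1.245] [[-0.016, -0.994, 0.112], [-1.0, 0.014, -0.018], [0.016, -0.112, -0.994]] [[534.7, 0.0, 313.5], [0.0, 534.7, 241.6], [0.0, 0.0, 1.0]]
wrist [0.08  0.625 0.383] [[0.244, 0.932, 0.268], [0.97, -0.234, -0.068], [-0.0, 0.276, -0.961]] [[366.7, 0.0, 312.1], [0.0, 366.7, 240.4], [0.0, 0.0, 1.0]]
{'t': 0.15, 'joints': array([-1.34658091,  0.33272143, -0.06469574,  1.4607583 ,  0.02161969,
        1.34989748, -0.08848441]), 'dq': array([ 1.09983696e-03, -7.98490177e-04, -1.95490519e-03, -2.22379718e-03,
       -5.81446430e-05, -7.08752712e-04, -5.53599911e-04]), 'joint_efforts': array([ 1.34302427e-03, -6.23628545e+01,  2.50037760e-02, -3.90148330e+01,
       -6.12172298e-02,  3.71975487e-02,  1.23944542e-04]), 'eef_pos': array([0.15264912, 0.60584337, 0.29163522]), 'tcp_rot': array([-3.31897305e-05,  1.23078310e-01,  9.92396812e-01, -5.43303992e-04]), 'wrist_force': array([-0.17620347,  0.13259749,  0.47196718]), 'torque': array([-0.00710772, -0.037792  , -0.02257307]), 'grasp_force': 0.0, 'gripper_width': 0.08686918739124184}
```

View pics/top0.png

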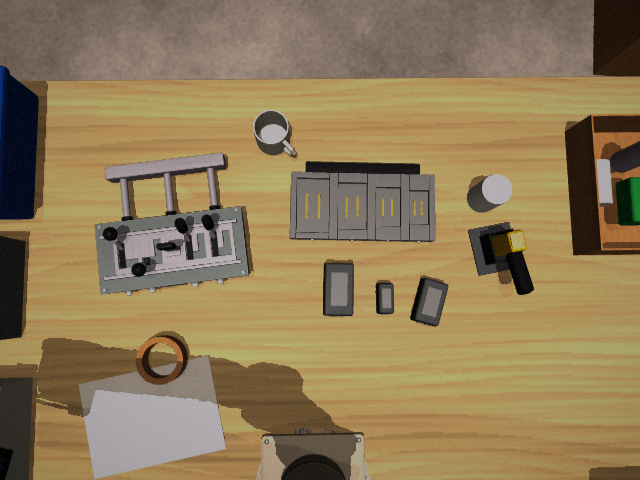

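View pics/scene0.png

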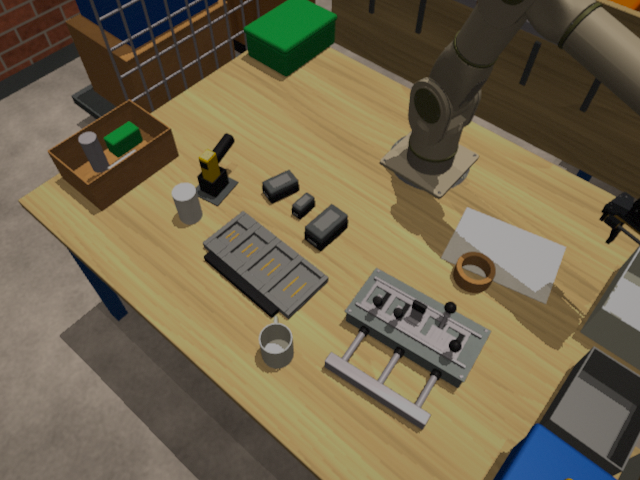

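The top view shows the console around (173,250): direct (110,233) leans away, isolated (138,269) leans to the robot, the dock and socket outlet knobs (188,224) and (208,221) both look on. The dock is at (363,206), with packs at (338,289), (385,298) and (430,301). The holster is at (495,248), candle (497,190), mug (272,130) and tape (161,360). I'll measure these next.

```bash
cat > meas.py <<'E'
from h import *
def comps(s,mask,amin=150):
    n,l,st,c=cv2.connectedComponentsWithStats(mask.astype(np.uint8))
    out=[]
    for i in range(1,n):
        if st[i,4]>amin:
            cn=max(cv2.findContours((l==i).astype(np.uint8),0,2)[0],key=cv2.contourArea)
            out.append((st[i],cn))
    return out
def rect(s,cn,z):
    "project contour to plane z and fit rectangle (m, deg of long side)"
    P=np.array([on(s,*p,z)[:2] for p in cn[:,0].astype(float)])
    (c,(w,h),a)=cv2.minAreaRect((P*1000).astype(np.float32))
    if w<h: w,h,a=h,w,a+90
    return np.round(c,1),round(w,1),round(h,1),round((a+90)%180-90,1)
E
python3 - <<'E'
from meas import *
s=snapshot('top'); f=s['frame']; hsv=cv2.cvtColor(f,cv2.COLOR_RGB2HSV)
m=(hsv[:,:,1]<85)
for st,cn in comps(s,m):
    if st[1]>85 and st[0]>60 and st[0]<560: print('lowsat',st, 'z26',rect(s,cn,.026),'z66',rect(s,cn,.066),'z55',rect(s,cn,.055))
v=hsv[:,:,2]
for st,cn in comps(s,(v<60),40):
    if st[1]>85 and 60<st[0]<560: print('dark',st,np.round(cv2.minAreaRect(cn)[0],1))
big=cv2.resize(f[145:305,85:255],None,fx=4.6,fy=3.6*1.27,interpolation=cv2.INTER_CUBIC)[:600,:800]
big=cv2.resize(f[150:300,85:255],(793,595)[:2] if 0 else (680,600),interpolation=cv2.INTER_CUBIC)
cv2.imwrite('pics/con.png',big[:,:,::-1])
big=cv2.resize(f[155:335,285:545],None,fx=3.05,fy=3.05,interpolation=cv2.INTER_CUBIC)
cv2.imwrite('pics/dock.png',big[:,:,::-1])
E
```

```text
lowsat [ 253  109   43   48 1420] z26 (array([801.9,  82.6]), 124.5, 84.3, 12.6) z66 (array([789.1,  80.3]), 120.4, 81.5, 12.6) z55 (array([792.6,  81. ]), 121.6, 82.3, 12.6)
lowsat [   95   153   155   143 13132] z26 (array([594.4, 321.4]), 337.9, 302.9, -83.3) z66 (array([588.3, 311.2]), 326.9, 292.9, -83.3) z55 (array([590., 314.]), 329.9, 295.7, -83.3)
lowsat [  290   162   145    81 10437] z26 (array([ 639.7, -124.7]), 334.5, 184.6, 88.1) z66 (array([ 632.2, -120.2]), 323.5, 178.5, 88.1) z55 (array([ 634.3, -121.5]), 326.5, 180.2, 88.1)
lowsat [ 467  174   46   38 1227] z26 (array([ 655. , -422.5]), 112.9, 71.5, -57.3) z66 (array([ 647. , -408.3]), 109.2, 69.1, -57.3) z55 (array([ 649.2, -412.2]), 110.2, 69.8, -57.3)
lowsat [ 469  222   42   53 1088] z26 (array([ 526.3, -424.4]), 107.5, 97.3, 10.1) z66 (array([ 522.5, -410. ]), 104.0, 94.1, 10.1) z55 (array([ 523.5, -414. ]), 104.9, 95.0, 10.1)
lowsat [508 252  25  43 423] z26 (array([ 469.5, -482. ]), 95.2, 37.5, 16.2) z66 (array([ 467.6, -465.8]), 92.0, 36.3, 16.2) z55 (array([ 468.1, -470.2]), 92.9, 36.6, 16.2)
lowsat [ 324  
[... 1585 characters left out ...]
rk [242 213   8  61  78] [245.3 243. ]
dark [201 214  18  43 294] [213.3 234.1]
dark [122 216  11   5  43] [126.9 217.9]
dark [174 218  20  42 299] [183.  238.5]
dark [ 479  225   55   70 1787] [504.2 261.1]
dark [103 226  27  15 223] [116. 233.]
dark [468 231  11  44  51] [473.2 252.5]
dark [116 241  10  28 147] [120.9 254.3]
dark [156 242  24   9 160] [167.5 246. ]
dark [132 257  18  20 215] [142.  267.4]
dark [323 263  30  53 240] [337.5 289. ]
dark [410 278  35  48 343] [427.5 301.1]
dark [376 283  17  31 182] [384. 298.]
dark [162 335  26  43 196] [177.4 353.5]
dark [142 345  26  33 221] [151.7 363.9]
dark [268 431  94   5 143] [314.5 433. ]
dark [ 281  454   65   26 1249] [313.  466.5]
```

View pics/con.png

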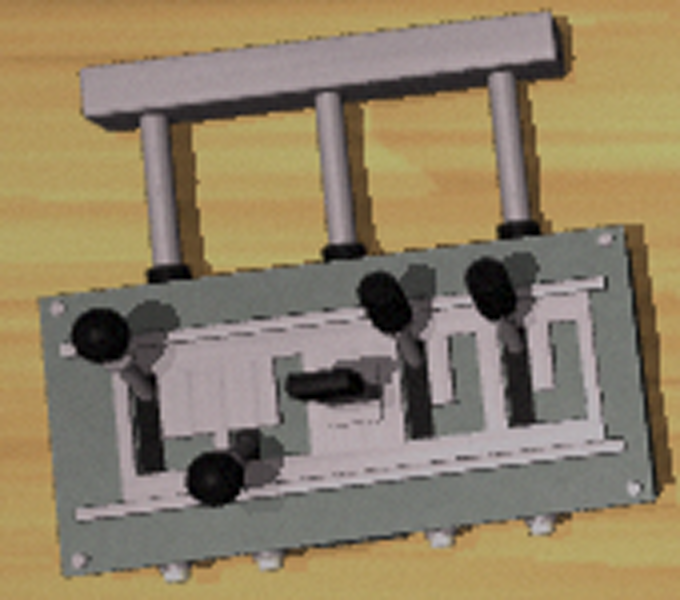

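View pics/dock.png

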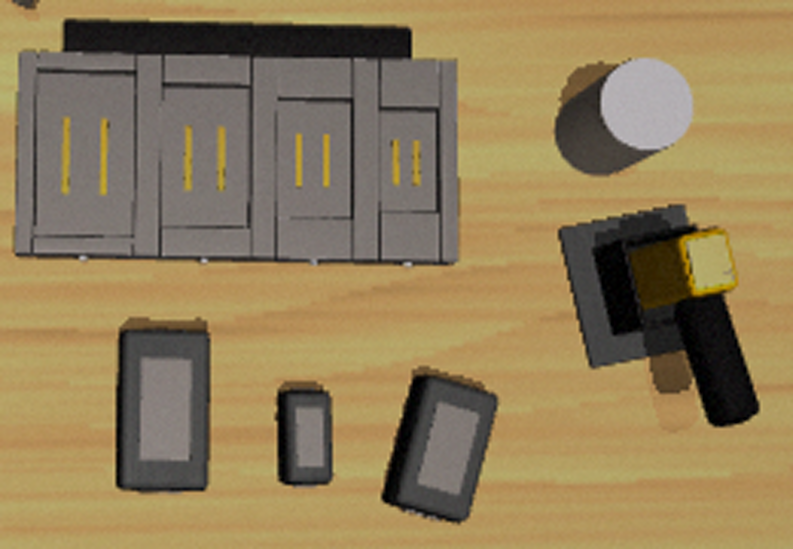

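Crops: the console top corners are at full-image px (95,224), (241,207), (249,275) and (101,294); both outlets and direct are on, isolated is off. The three packs measure about 118x65 (a), 100x60 (b) and 71x37 (d), so pack_c is absent. The bays' gold stripes give the bay centres.

```bash
python3 - <<'E'
from meas import *
s=snapshot('top'); f=s['frame']; hsv=cv2.cvtColor(f,cv2.COLOR_RGB2HSV).astype(int)
C=np.array([on(s,85+x/4,150+y/4,.066)[:2] for x,y in[(40,297),(625,228),(655,500),(65,577)]])
print('console',C.round(3).tolist(),'c',C.mean(0).round(4))
ex=(C[0]+C[1]-C[2]-C[3]); ey=C[0]+C[3]-C[1]-C[2]
print('len',np.linalg.norm(ex)/2,np.linalg.norm(ey)/2,'yaw',np.degrees(np.arctan2(ex[1],ex[0])),np.degrees(np.arctan2(-ey[0],ey[1])))
D=np.array([on(s,285+x/3.05,155+y/3.05,.026)[:2] for x,y in[(18,52),(457,60),(457,263),(14,255)]])
ex=(D[0]+D[1]-D[2]-D[3]); ey=D[0]+D[3]-D[1]-D[2]
print('dock',D.mean(0).round(4),np.linalg.norm(ex)/2,np.linalg.norm(ey)/2,np.degrees(np.arctan2(ex[1],ex[0])),np.degrees(np.arctan2(-ey[0],ey[1])))
# stripes
m=(hsv[:,:,1]>100)&(hsv[:,:,0]<40)&(hsv[:,:,2]>80); m2=np.zeros_like(m); m2[185:228,296:432]=m[185:228,296:432]
for st,cn in comps(s,m2,8):
    c=st[:2]+st[2:4]/2-.5; print('stripe',c,on(s,*c,.012)[:2].round(4),st[4])
# labels
for n,z,(u0,v0,u1,v1) in[('a',.064,(320,260,358,320)),('d',.046,(374,280,396,316)),('b',.05,(408,275,450,330))]:
    r=np.zeros_like(m); r[v0:v1,u0:u1]=(hsv[v0:v1,u0:u1,2]>90)&(hsv[v0:v1,u0:u1,1]<80)
    st,cn=max(comps(s,r,20),key=lambda q:q[0][4]); print(n,rect(s,cn,z))
for n,u,v,z in[('therm top',285+712/3.05,155+260/3.05,.148)]: print(n,on(s,u,v,z).round(4))
F=[on(s,285+x/3.05,155+y/3.05,.006)[:2].round(3).tolist() for x,y in[(560,228),(685,206),(595,367)]]
print('foot',F)
print('knobs'); 
for n,u,v in [('dir',85+101/4,150+335/4),('iso',85+214/4,150+477/4),('handle',85+325/4,150+385/4),('dock',85+386/4,150+302/4),('soc',85+491/4,150+290/4)]: print(n,on(s,u,v,.13).round(4))
E
```

```text
console [[0.588, 0.474], [0.623, 0.151], [0.471, 0.134], [0.434, 0.455]] c [0.5291 0.3034]
len 0.15410968835305028 0.32400226806530114 yaw 6.430500872388876 6.356253162408717
dock [ 0.628  -0.1252] 0.15627073094175128 0.3352780019123643 -2.0489259805300577 -1.7836120699019167
stripe [306.  205.5] [0.6343 0.0059] 67
stripe [319. 206.] [ 0.6328 -0.0245] 52
stripe [346. 206.] [ 0.6319 -0.0877] 54
stripe [357.  206.5] [ 0.6304 -0.1135] 62
stripe [382.5 207. ] [ 0.6285 -0.1733] 34
stripe [391.5 207. ] [ 0.6282 -0.1944] 34
stripe [414.5 208. ] [ 0.6251 -0.2484] 30
stripe [421. 208.] [ 0.6249 -0.2637] 45
a (array([438.7, -62.9]), 72.7, 37.4, -1.3)
d (array([ 417.4, -169.8]), 42.5, 18.0, -1.7)
b (array([ 406.4, -270.8]), 62.5, 32.1, -16.9)
therm top [ 0.5307 -0.4339  0.148 ]
foot [[0.573, -0.375], [0.589, -0.473], [0.465, -0.397]]
knobs
dir [0.5582 0.4162 0.13  ]
iso [0.4831 0.3559 0.13  ]
handle [0.5303 0.2993 0.13  ]
dock [0.5737 0.2682 0.13  ]
soc [0.5793 0.2133 0.13  ]
```

```bash
cat > go.py <<'E'
import sys
from h import *
# python3 go.py X Y Z PSI(deg, yaw of tool y) -> remaining tool-frame moves (turn first, then shift, mm)
CON=np.array([.529,.303]); cy=np.radians(6.4); CX=np.array([np.cos(cy),np.sin(cy)]); CY=np.array([-CX[1],CX[0]])
def con(a,b): return CON+a/1000*CX+b/1000*CY
def rem(x,y,z,psi):
    st=robot.state(); q=st['tcp_rot']; M=R.from_quat(np.array(q)[[1,2,3,0]]).as_matrix()
    p=np.radians(psi); T=np.array([[-np.sin(p),np.cos(p),0],[np.cos(p),np.sin(p),0],[0,0,-1]]).T
    rv=R.from_matrix(M.T@T).as_rotvec(); d=T.T@(np.array([x,y,z])-st['eef_pos'])*1000
    print('t',round(st['t'],2),'pos',st['eef_pos'].round(4),'psi',round(np.degrees(np.arctan2(M[1,1],M[0,1])),1),'turn',rv.round(3),'shift(after turn)',d.round(1),'F',np.round(st['wrist_force'],1),'w',round(st['gripper_width'],4),'g',round(float(st['grasp_force']),1),'q',np.round(st['joints'],2))
if __name__=='__main__':
    a=sys.argv[1:]
    if a[0]=='c': x,y=con(float(a[1]),float(a[2])); rem(x,y,float(a[3]),6.4)
    else: rem(*map(float,a))
E
R5='' ; python3 -m crank '[{"translation":[0,0,0],"delta_rot":[0,0,0.135]},{"translation":[0,0,0],"delta_rot":[0,0,0.135]},{"translation":[0,0,0],"delta_rot":[0,0,0.135]},{"translation":[0,0,0],"delta_rot":[0,0,0.135]},{"translation":[0,0,0],"delta_rot":[0,0,0.135]}]' 1 20
python3 -m crank '[{"translation":[0,0,0],"delta_rot":[0,0,0.135]},{"translation":[0,0,0],"delta_rot":[0,0,0.135]},{"translation":[0,0,0],"delta_rot":[0,0,0.135]},{"translation":[0,0,0],"delta_rot":[0,0,0.135]},{"translation":[0,0,0],"delta_rot":[0,0,0]}]' >/dev/null
python3 go.py c 85 -96 .29
```

```text
t: 0.75
eef_pos: [0.1526, 0.606, 0.2921]
tcp_rot: [-0.0, 0.447, 0.894, -0.0]
wrist_force: [-0.4, 0.0, 0.1]
gripper_width: 0.0549
grasp_force: 0.0
t 1.25 pos [0.1526 0.606  0.2921] psi 6.1 turn [ 0.     0.    -0.005] shift(after turn) [-439.1  425.3    2.1] F [-0.3 -0.7 -0.1] w 0.0151 g 0.0 q [-1.47  0.33  0.1   1.47 -0.03  1.35 -1.27]
```

```bash
for i in 1; do python3 -m crank '[{"translation":[-31,30,0],"delta_rot":[0,0,0]},{"translation":[-31,30,0],"delta_rot":[0,0,0]},{"translation":[-31,30,0],"delta_rot":[0,0,0]},{"translation":[-31,30,0],"delta_rot":[0,0,0]},{"translation":[-31,30,0],"delta_rot":[0,0,0]}]' >/dev/null; done
python3 -m crank '[{"translation":[-31,30,0],"delta_rot":[0,0,0]},{"translation":[-31,30,0],"delta_rot":[0,0,0]},{"translation":[-31,30,0],"delta_rot":[0,0,0]},{"translation":[-31,30,0],"delta_rot":[0,0,0]},{"translation":[-31,30,0],"delta_rot":[0,0,0]}]' >/dev/null
python3 -m crank '[{"translation":[-31,30,0],"delta_rot":[0,0,0]},{"translation":[-31,30,0],"delta_rot":[0,0,0]},{"translation":[-31,30,0],"delta_rot":[0,0,0]},{"translation":[-31,30,0],"delta_rot":[0,0,0]},{"translation":[0,0,0],"delta_rot":[0,0,0]}]'
python3 go.py c 85 -96 .183
```

```text
t: 2.75
eef_pos: [0.6209, 0.2138, 0.2917]
tcp_rot: [0.002, 0.669, 0.743, -0.001]
wrist_force: [-1.0, -0.3, 1.0]
gripper_width: 0.0004
grasp_force: 0.0
t 2.75 pos [0.6209 0.2138 0.2917] psi 6.0 turn [ 0.001  0.004 -0.006] shift(after turn) [  2.8   3.6 108.7] F [-1.  -0.3  1. ] w 0.0004 g 0.0 q [-0.72  0.42  0.44  1.39 -0.17  1.37 -0.18]
```

```bash
python3 -m crank '[{"translation":[1,2,36],"delta_rot":[0,0,-0.006]},{"translation":[1,2,36],"delta_rot":[0,0,0]},{"translation":[1,0,36],"delta_rot":[0,0,0]},{"translation":[0,0,0],"delta_rot":[0,0,0]}]' >/dev/null
python3 go.py c 85 -96 .183
python3 -m crank '[{"translation":[0,-16,0],"delta_rot":[0,0,0]},{"translation":[0,-16,0],"delta_rot":[0,0,0]},{"translation":[0,-16,0],"delta_rot":[0,0,0]},{"translation":[0,-16,0],"delta_rot":[0,0,0]},{"translation":[0,-16,0],"delta_rot":[0,0,0]}]'
python3 -m crank '[{"translation":[0,0,0],"delta_rot":[0,0,0]},{"translation":[0,0,0],"delta_rot":[0,0,0]}]'
python3 go.py c 85 -40 .183
python3 - <<'E'
from h import *
s=snapshot('scene'); cv2.imwrite('pics/s1.png',cv2.resize(s['frame'][220:440,300:520],(600,600))[:,:,::-1])
E
```

```text
t 3.15 pos [0.6183 0.2236 0.179 ] psi 6.8 turn [-0.008  0.002  0.008] shift(after turn) [-7.1  5.1 -4. ] F [-0.7 -0.  -1.2] w 0.0007 g 0.0 q [-0.72  0.51  0.41  1.51 -0.21  1.17 -0.15]
t: 3.65
eef_pos: [0.5416, 0.2149, 0.1865]
tcp_rot: [0.0, 0.664, 0.747, 0.001]
wrist_force: [0.3, 0.6, 0.1]
gripper_width: 0.0005
grasp_force: 0.0
t: 3.85
eef_pos: [0.5424, 0.2151, 0.186]
tcp_rot: [0.0, 0.665, 0.747, 0.001]
wrist_force: [0.7, -0.9, 0.2]
gripper_width: 0.0004
grasp_force: 0.0
t 3.85 pos [0.5424 0.2151 0.186 ] psi 6.7 turn [ 0.002 -0.001  0.005] shift(after turn) [48.9 81.5  3. ] F [ 0.7 -0.9  0.2] w 0.0004 g 0.0 q [-0.8   0.33  0.42  1.73 -0.15  1.11 -0.22]
```

View pics/s1.png

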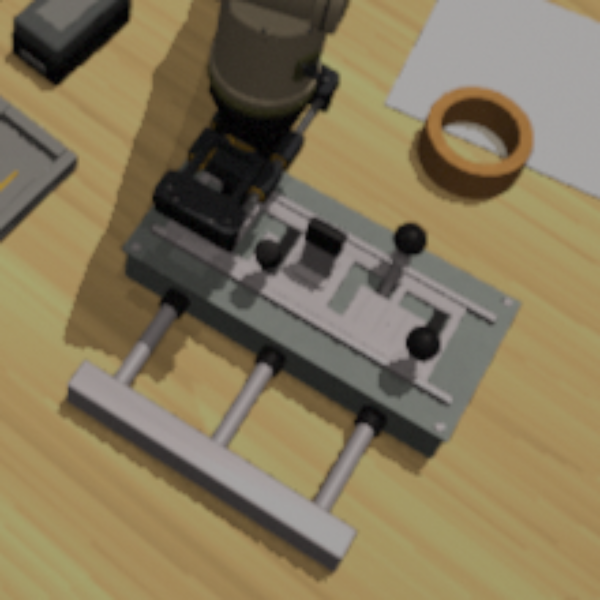

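The view shows the gripper hiding the socket lever; the dock lever (268,253) and direct lever (423,343) are still on. Dock lever next.

```bash
python3 -m crank '[{"translation":[0,28,1],"delta_rot":[0,0,0]},{"translation":[0,28,1],"delta_rot":[0,0,0]},{"translation":[0,27,1],"delta_rot":[0,0,0]},{"translation":[25,0,0],"delta_rot":[0,0,0]},{"translation":[24,0,0],"delta_rot":[0,0,0]}]' >/dev/null
python3 -m crank '[{"translation":[0,0,0],"delta_rot":[0,0,0]},{"translation":[0,0,0],"delta_rot":[0,0,0]}]' >/dev/null
python3 go.py c 85 -40 .183
python3 -m crank '[{"translation":[0,-16,0],"delta_rot":[0,0,0]},{"translation":[0,-16,0],"delta_rot":[0,0,0]},{"translation":[0,-16,0],"delta_rot":[0,0,0]},{"translation":[0,-16,0],"delta_rot":[0,0,0]},{"translation":[0,-16,0],"delta_rot":[0,0,0]}]' >/dev/null
python3 -m crank '[{"translation":[0,0,0],"delta_rot":[0,0,0]},{"translation":[0,0,0],"delta_rot":[0,0,0]}]' > /dev/null
python3 go.py c 85 108 .183
python3 -m crank '[{"translation":[0,28,0],"delta_rot":[0,0,0]},{"translation":[0,28,0],"delta_rot":[0,0,0]},{"translation":[0,27,0],"delta_rot":[0,0,0]},{"translation":[37,0,0],"delta_rot":[0,0,0]},{"translation":[37,0,0],"delta_rot":[0,0,0]}]' >/dev/null
python3 -m crank '[{"translation":[37,0,0],"delta_rot":[0,0,0]},{"translation":[37,0,0],"delta_rot":[0,0,0]},{"translation":[0,0,0],"delta_rot":[0,0,0]},{"translation":[0,0,0],"delta_rot":[0,0,0]}]' >/dev/null
python3 go.py c 85 108 .183
python3 - <<'E'
from h import *
s=snapshot('top'); cv2.imwrite('pics/s2.png',cv2.resize(s['frame'][140:310,75:275],(700,595))[:,:,::-1])
E
```

```text
t 4.6 pos [0.6189 0.2732 0.1812] psi 6.7 turn [0.    0.    0.005] shift(after turn) [-0.3 -1.  -1.8] F [ 0.4 -0.8  0.5] w 0.0005 g 0.0 q [-0.77  0.54  0.4   1.46 -0.22  1.18 -0.22]
t 5.3 pos [0.5397 0.2629 0.1818] psi 6.5 turn [ 0.001 -0.     0.003] shift(after turn) [149.   78.8  -1.2] F [ 0.8 -0.4  0. ] w 0.0002 g 0.0 q [-0.86  0.38  0.41  1.68 -0.16  1.12 -0.29]
t 6.2 pos [0.6048 0.4206 0.1806] psi 6.7 turn [0.    0.001 0.005] shift(after turn) [-0.4 -3.5 -2.4] F [-0.3 -1.2 -0.7] w 0.0007 g 0.0 q [-0.9   0.67  0.37  1.26 -0.24  1.25 -0.41]
```

View pics/s2.png

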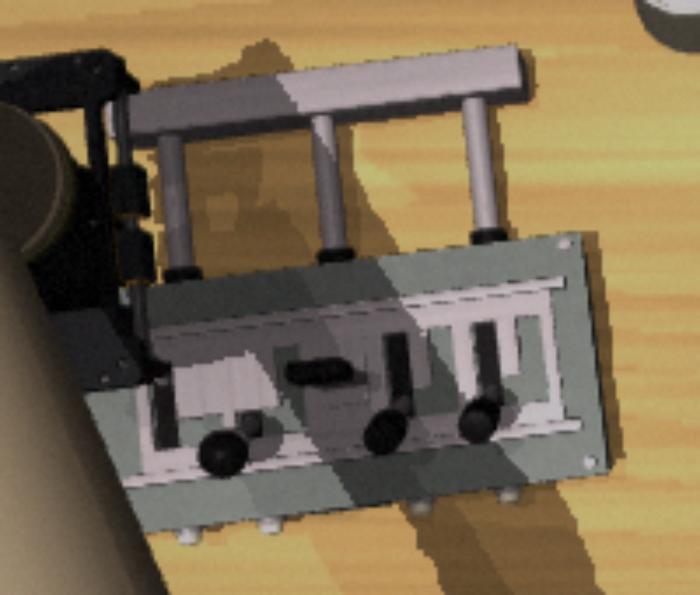

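Both outlet grips now lean toward the robot, at (385,432) and (480,420), so they are off. Direct next, then over to the packs.

```bash
python3 -m crank '[{"translation":[0,-16,-1],"delta_rot":[0,0,0]},{"translation":[0,-16,-1],"delta_rot":[0,0,0]},{"translation":[0,-16,0],"delta_rot":[0,0,0]},{"translation":[0,-16,0],"delta_rot":[0,0,0]},{"translation":[0,-17,0],"delta_rot":[0,0,0]}]' >/dev/null
python3 -m crank '[{"translation":[0,0,0],"delta_rot":[0,0,0]},{"translation":[0,0,0],"delta_rot":[0,0,0]}]' > /dev/null
python3 go.py c 5 108 .183
python3 -m crank '[{"translation":[0,20,-35],"delta_rot":[0,0,0]},{"translation":[0,20,-35],"delta_rot":[0,0,0]},{"translation":[0,0,-45],"delta_rot":[0,0,0]},{"translation":[0,0,-45],"delta_rot":[0,0,0]},{"translation":[0,0,0],"delta_rot":[0,0,0]}]' 0 >/dev/null
python3 go.py .438 -.063 .34 90; python3 go.py .438 -.063 .34 -90
```

```text
t 6.95 pos [0.5251 0.4097 0.1837] psi 6.5 turn [ 0.001 -0.     0.002] shift(after turn) [ 1.5 -3.   0.7] F [-0.1  0.5  0.3] w 0.0001 g 0.0 q [-1.    0.51  0.37  1.49 -0.19  1.18 -0.48]
t 7.45 pos [0.5668 0.4149 0.3508] psi 6.5 turn [ 0.012  0.003 -1.458] shift(after turn) [ 128.8 -477.9   10.8] F [-0.   0.3  0.1] w 0.0327 g 0.0 q [-0.95  0.5   0.41  1.15 -0.19  1.51 -0.47]
t 7.45 pos [0.5668 0.4149 0.3508] psi 6.5 turn [ 0.003 -0.012  1.684] shift(after turn) [-128.8  477.9   10.8] F [-0.   0.3  0.1] w 0.0327 g 0.0 q [-0.95  0.5   0.41  1.15 -0.19  1.51 -0.47]
```

```bash
python3 -m crank '[{"translation":[0,0,0],"delta_rot":[0,0,0.14]},{"translation":[0,0,0],"delta_rot":[0,0,0.14]},{"translation":[0,0,0],"delta_rot":[0,0,0.14]},{"translation":[0,0,0],"delta_rot":[0,0,0.14]},{"translation":[0,0,0],"delta_rot":[0,0,0.14]}]' >/dev/null
python3 -m crank '[{"translation":[0,0,0],"delta_rot":[0,0,0.14]},{"translation":[0,0,0],"delta_rot":[0,0,0.14]},{"translation":[0,0,0],"delta_rot":[0,0,0.14]},{"translation":[0,0,0],"delta_rot":[0,0,0.14]},{"translation":[0,0,0],"delta_rot":[0,0,0.14]}]' >/dev/null
python3 -m crank '[{"translation":[0,0,0],"delta_rot":[0,0,0.14]},{"translation":[0,0,0],"delta_rot":[0,0,0.14]},{"translation":[0,0,0],"delta_rot":[0,0,0]}]' >/dev/null
python3 go.py .438 -.063 .34 -90
python3 -m crank '[{"translation":[-12,43,1],"delta_rot":[0,0,0]},{"translation":[-12,43,1],"delta_rot":[0,0,0]},{"translation":[-12,43,1],"delta_rot":[0,0,0]},{"translation":[-12,43,1],"delta_rot":[0,0,0]},{"translation":[-12,43,1],"delta_rot":[0,0,0]}]' >/dev/null
python3 -m crank '[{"translation":[-12,43,1],"delta_rot":[0,0,0]},{"translation":[-12,43,1],"delta_rot":[0,0,0]},{"translation":[-12,43,1],"delta_rot":[0,0,0]},{"translation":[-12,43,1],"delta_rot":[0,0,0]},{"translation":[-12,43,1],"delta_rot":[0,0,0]}]' >/dev/null
python3 -m crank '[{"translation":[-9,43,1],"delta_rot":[0,0,0]},{"translation":[0,0,0],"delta_rot":[0,0,0]},{"translation":[0,0,0],"delta_rot":[0,0,0]},{"translation":[0,0,0],"delta_rot":[0,0,0]}]' >/dev/null
python3 go.py .438 -.063 .34 -90
python3 - <<'E'
from h import *
a=snapshot('top')['frame'][140:310,75:275]; b=snapshot('wrist'); save(b,'w1r.png')
print(b['origin'],[pix(b,p).round(0) for p in [(.4387,-.0629,.064),(.4174,-.1698,.046),(.4064,-.2708,.05),(.633,-.0093,.012),(.631,-.1006,.012),(.625,-.256,.012)]])
im=np.hstack([cv2.resize(a,(353,300)),cv2.resize(b['frame'],(400,300))])
cv2.imwrite('pics/s3.png',im[:,:,::-1])
E
```

```text
t 8.75 pos [0.5647 0.4148 0.343 ] psi -89.9 turn [ 0.001 -0.001  0.002] shift(after turn) [-126.7  477.8    3. ] F [ 0.5 -0.3  0. ] w 0.0873 g 0.0 q [-1.13  0.56  0.71  1.17 -0.35  1.53 -2.05]
t 10.15 pos [ 0.4377 -0.0577  0.3324] psi -89.5 turn [ 0.    -0.001  0.008] shift(after turn) [ 0.3  5.3 -7.6] F [ 0.2 -0.3  0.4] w 0.0869 g 0.0 q [-1.05 -0.28  0.92  1.89  0.23  1.43 -1.74]
[ 0.5139933  -0.05663026  0.42354945] [array([318., 214.]), array([418., 231.]), array([513., 243.]), array([265.,  10.]), array([358.,  13.]), array([513.,  21.])]
```

View pics/s3.png

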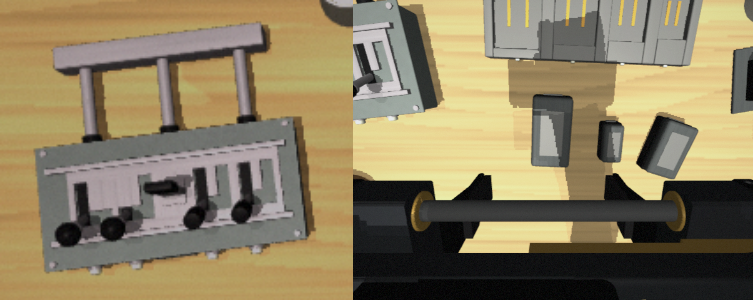

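All four levers lean to the robot (left half). The wrist view (right half) shows pack a's label near wrist px (309,216), d near (418,226) and b near (515,230), with the dock behind them. I'll refine these numerically.

```bash
python3 - <<'E'
from meas import *
s=snapshot('wrist'); f=s['frame']; hsv=cv2.cvtColor(f,cv2.COLOR_RGB2HSV).astype(int)
for n,z,(u0,v0,u1,v1) in[('a',.064,(265,140,360,272)),('d',.046,(385,185,440,268)),('b',.05,(450,175,560,290))]:
    S=hsv[v0:v1,u0:u1,1]; V=hsv[v0:v1,u0:u1,2]
    r=np.zeros(f.shape[:2],bool); r[v0:v1,u0:u1]=S<70
    c=max(comps(s,r,50),key=lambda q:q[0][4]); print(n,'outline',c[0],rect(s,c[1],z))
    for th in(75,95,115,135):
        k=np.zeros_like(r); k[v0:v1,u0:u1]=(V>th)&(S<70); cc=comps(s,k,30)
        for q in cc: print('  ',th,q[0],rect(s,q[1],z))
print(f[216,270:350,:].mean(1).astype(int).tolist())
E
```

```text
a outline [ 285  150   67  118 7109] (array([441.8, -62.3]), 117.9, 62.2, -2.1)
   75 [304 150  31   3  62] (array([499.7, -63.3]), 28.6, 1.9, -89.5)
   75 [ 285  173   53   94 4277] (array([430.9, -55.6]), 95.7, 49.6, -2.2)
   95 [304 150  31   3  36] (array([499.5, -63.3]), 28.6, 1.2, 88.6)
   95 [289 175  21   2  42] (array([476.4, -44.2]), 19.4, 1.0, -89.5)
   95 [ 285  178   52   89 3099] (array([428.9, -54.8]), 91.6, 46.9, -2.5)
   115 [291 175  18   2  36] (array([476.4, -44.7]), 16.5, 1.0, -89.5)
   115 [ 288  185   41   79 2326] (array([426.7, -53.6]), 81.2, 41.1, -0.5)
   135 [ 298  185   31   65 1516] (array([434.6, -58.3]), 65.5, 30.8, 0.5)
d outline [ 392  192   42   68 2273] (array([ 422.2, -162.6]), 73.1, 41.9, -0.3)
   75 [ 406  201   28   59 1198] (array([ 417.7, -171.2]), 63.8, 24.7, -0.2)
   95 [414 203  20  57 814] (array([ 416.8, -175.8]), 62.4, 19.8, 4.9)
   115 [414 211  16  41 451] (array([ 417. , -171.7]), 44.0, 15.5, -0.9)
   135 [415 212  14  40 379] (array([ 416.4, -172.3]), 42.9, 13.6, 0.5)
b outline [ 454  186   99  101 5657] (array([ 412.9, -256.7]), 97.7, 75.7, -16.8)
   75 [506 188  23   9  38] (array([ 460.2, -266.3]), 25.1, 1.2, 72.9)
   75 [ 469  193   84   94 4222] (array([ 408.1, -267.1]), 94.6, 52.9, -16.8)
   95 [ 472  196   80   91 3885] (array([ 406.6, -268.1]), 92.3, 50.3, -16.8)
   115 [ 486  211   53   62 1764] (array([ 407.3, -268.9]), 62.9, 33.6, -16.5)
   135 [ 487  211   51   61 1663] (array([ 407.1, -269. ]), 61.8, 31.7, -16.9)
[181, 183, 181, 183, 182, 182, 181, 181, 180, 182, 180, 184, 182, 181, 183, 152, 77, 81, 94, 105, 113, 117, 119, 119, 114, 113, 118, 116, 123, 153, 181, 183, 182, 182, 180, 182, 182, 183, 182, 181, 181, 181, 181, 181, 183, 183, 182, 182, 182, 180, 181, 159, 105, 101, 88, 88, 88, 88, 89, 89, 85, 88, 86, 90, 86, 81, 64, 60, 62, 62, 61, 62, 60, 58, 60, 57, 53, 50, 69, 92]
```

```bash
python3 go.py .4385 -.0627 .093 -91.7
python3 -m crank '[{"translation":[0,5,38],"delta_rot":[0,0,0.038]},{"translation":[0,0,40],"delta_rot":[0,0,0]},{"translation":[0,0,40],"delta_rot":[0,0,0]},{"translation":[0,0,40],"delta_rot":[0,0,0]},{"translation":[0,0,20],"delta_rot":[0,0,0]}]' >/dev/null
python3 -m crank '[{"translation":[0,0,0],"delta_rot":[0,0,0]},{"translation":[0,0,0],"delta_rot":[0,0,0]},{"translation":[0,0,0],"delta_rot":[0,0,0]}]' >/dev/null
python3 go.py .4385 -.0627 .093 -91.7
```

```text
t 10.3 pos [ 0.4376 -0.0574  0.3322] psi -89.5 turn [0.001 0.    0.038] shift(after turn) [  1.    5.3 239.2] F [-0.1 -0.2 -0.3] w 0.0875 g 0.0 q [-1.05 -0.28  0.92  1.89  0.23  1.43 -1.74]
t 11.1 pos [ 0.4383 -0.0631  0.1554] psi -91.8 turn [-0.001 -0.002 -0.002] shift(after turn) [ 0.2 -0.4 62.4] F [ 0.8 -0.1 -0.7] w 0.087 g 0.0 q [-1.12  0.08  1.22  2.13 -0.1   0.99 -1.45]
```

```bash
python3 -m crank '[{"translation":[0,0,20],"delta_rot":[0,0,0]},{"translation":[0,0,20],"delta_rot":[0,0,0]},{"translation":[0,0,22],"delta_rot":[0,0,0]},{"translation":[0,0,0],"delta_rot":[0,0,0]},{"translation":[0,0,0],"delta_rot":[0,0,0]}]' >/dev/null
python3 go.py .4385 -.0627 .093 -91.7
```

```text
t 11.6 pos [ 0.438  -0.0634  0.0934] psi -91.9 turn [-0.001 -0.001 -0.003] shift(after turn) [ 0.5 -0.7  0.4] F [-0.2  0.8  0.4] w 0.0869 g 0.0 q [-0.94  0.29  1.1   2.17 -0.34  0.86 -1.24]
```

```bash
python3 -m crank '[{"translation":[0,0,0],"delta_rot":[0,0,0]},{"translation":[0,0,0],"delta_rot":[0,0,0]},{"translation":[0,0,0],"delta_rot":[0,0,0]},{"translation":[0,0,0],"delta_rot":[0,0,0]},{"translation":[0,0,0],"delta_rot":[0,0,0]}]' 1 30
python3 -m crank '[{"translation":[0,0,-20],"delta_rot":[0,0,0]},{"translation":[0,0,-20],"delta_rot":[0,0,0]},{"translation":[0,0,-20],"delta_rot":[0,0,0]},{"translation":[0,0,0],"delta_rot":[0,0,0]},{"translation":[0,0,0],"delta_rot":[0,0,0]}]' 
python3 go.py .6325 -.0093 .150 -91.9
```

```text
t: 12.1
eef_pos: [0.4378, -0.063, 0.0927]
tcp_rot: [-0.0, 1.0, -0.016, 0.0]
wrist_force: [-2.8, 1.4, 8.8]
gripper_width: 0.0659
grasp_force: 30.0
t: 12.6
eef_pos: [0.4371, -0.0625, 0.1516]
tcp_rot: [-0.001, 1.0, -0.015, -0.0]
wrist_force: [-0.4, 0.1, -6.2]
gripper_width: 0.066
grasp_force: 30.0
t 12.6 pos [ 0.4371 -0.0625  0.1516] psi -91.8 turn [-0.002  0.     0.002] shift(after turn) [193.5 -59.6   1.6] F [-0.4  0.1 -6.2] w 0.066 g 30.0 q [-1.14  0.1   1.25  2.13 -0.12  0.98 -1.42]
```

```bash
python3 -m crank '[{"translation":[25,-7.5,0],"delta_rot":[0,0,0]},{"translation":[28,-9,0],"delta_rot":[0,0,0]},{"translation":[28,-9,0],"delta_rot":[0,0,0]},{"translation":[28,-9,0],"delta_rot":[0,0,0]},{"translation":[28,-9,0],"delta_rot":[0,0,0]}]' >/dev/null
python3 -m crank '[{"translation":[28,-8,0],"delta_rot":[0,0,0]},{"translation":[28,-8,0],"delta_rot":[0,0,0]},{"translation":[0,0,0],"delta_rot":[0,0,0]},{"translation":[0,0,0],"delta_rot":[0,0,0]},{"translation":[0,0,0],"delta_rot":[0,0,0]}]' >/dev/null
python3 go.py .632 -.0093 .107 -91.9
python3 - <<'E'
from h import *
s=snapshot('wrist'); save(s,'w2.png')
E
```

```text
t 13.6 pos [ 0.6311 -0.0107  0.1503] psi -91.9 turn [ 0.     0.003 -0.   ] shift(after turn) [ 0.9 -1.5 43.3] F [-0.1  0.  -5.9] w 0.0659 g 30.0 q [-0.74  0.64  0.94  1.64 -0.55  1.16 -1.26]
```

View pics/w2.png

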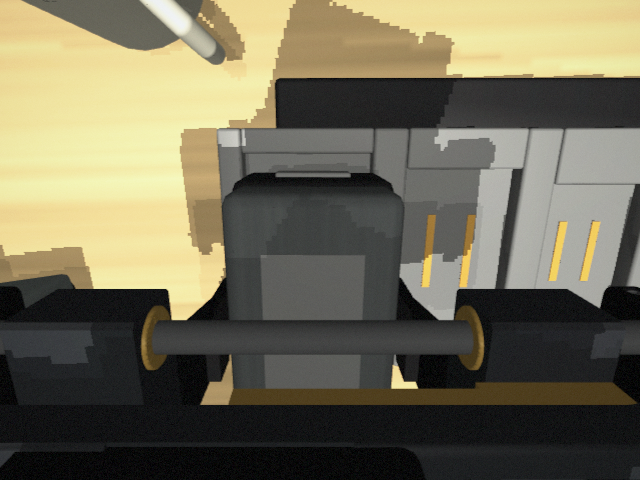

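The wrist view shows the pack over bay a. The bay's inner far rim runs from (244,152) to (372,152), and I'll hold that against the expected position.

```bash
python3 - <<'E'
from h import *
s=snapshot('wrist')
for p in [(244,152),(372,152),(219,129),(409,152),(526,168)]: print(p,on(s,*p,.026).round(4))
E
python3 -m crank '[{"translation":[1,-1.5,14],"delta_rot":[0,0,0]},{"translation":[0,0,14],"delta_rot":[0,0,0]},{"translation":[0,0,0],"delta_rot":[0,0,0]},{"translation":[0,0,0],"delta_rot":[0,0,0]}]'
python3 go.py .632 -.0093 .105 -91.9
```

```text
(244, 152) [0.6993 0.0265 0.026 ]
(372, 152) [ 0.6969 -0.0468  0.026 ]
(219, 129) [0.7124 0.0395 0.026 ]
(409, 152) [ 0.6962 -0.068   0.026 ]
(526, 168) [ 0.685  -0.1361  0.026 ]
t: 14.1
eef_pos: [0.6329, -0.0085, 0.1235]
tcp_rot: [0.0, 1.0, -0.016, -0.001]
wrist_force: [0.2, -0.5, -6.0]
gripper_width: 0.0658
grasp_force: 30.0
t 14.1 pos [ 0.6329 -0.0085  0.1235] psi -91.8 turn [0.    0.001 0.001] shift(after turn) [-0.9  0.8 18.5] F [ 0.2 -0.5 -6. ] w 0.0658 g 30.0 q [-0.72  0.67  0.92  1.65 -0.58  1.12 -1.24]
```

```bash
python3 -m crank '[{"translation":[0,1,6],"delta_rot":[0,0,0]},{"translation":[0,0,6],"delta_rot":[0,0,0]},{"translation":[0,0,4],"delta_rot":[0,0,0]},{"translation":[0,0,2],"delta_rot":[0,0,0]},{"translation":[0,0,0],"delta_rot":[0,0,0]}]'
python3 -m crank '[{"translation":[0,0,0],"delta_rot":[0,0,0]},{"translation":[0,0,0],"delta_rot":[0,0,0]}]'
python3 go.py .4070 -.2698 .20 -106.8
```

```text
t: 14.6
eef_pos: [0.6331, -0.0095, 0.1059]
tcp_rot: [0.0, 1.0, -0.016, -0.0]
wrist_force: [-0.4, -0.1, -5.9]
gripper_width: 0.0656
grasp_force: 30.0
t: 14.8
eef_pos: [0.6334, -0.0095, 0.1065]
tcp_rot: [-0.0, 1.0, -0.016, 0.0]
wrist_force: [-0.5, -0.2, -4.9]
gripper_width: 0.066
grasp_force: 30.0
t 14.8 pos [ 0.6334 -0.0095  0.1065] psi -91.8 turn [-0.    -0.     0.261] shift(after turn) [-141.5  314.6  -93.5] F [-0.5 -0.2 -4.9] w 0.066 g 30.0 q [-0.71  0.69  0.9   1.67 -0.6   1.09 -1.23]
```

```bash
python3 -m crank '[{"translation":[0,0,1.5],"delta_rot":[0,0,0]},{"translation":[0,0,0],"delta_rot":[0,0,0]},{"translation":[0,0,0],"delta_rot":[0,0,0]}]'
python3 -m crank '[{"translation":[0,0,0],"delta_rot":[0,0,0]},{"translation":[0,0,0],"delta_rot":[0,0,0]},{"translation":[0,0,-10],"delta_rot":[0,0,0]},{"translation":[0,0,-30],"delta_rot":[0,0,0]},{"translation":[0,0,-40],"delta_rot":[0,0,0]}]' 0.05 >/dev/null
python3 -m crank '[{"translation":[0,0,-15],"delta_rot":[0,0,0]},{"translation":[0,0,0],"delta_rot":[0,0,0.13]},{"translation":[0,0,0],"delta_rot":[0,0,0.13]},{"translation":[0,0,0],"delta_rot":[0,0,0]}]' >/dev/null
python3 go.py .4070 -.2698 .20 -106.8
python3 -m crank '[{"translation":[-17,38,0],"delta_rot":[0,0,0]},{"translation":[-18,39,0],"delta_rot":[0,0,0]},{"translation":[-18,39,0],"delta_rot":[0,0,0]},{"translation":[-18,40,0],"delta_rot":[0,0,0]},{"translation":[-18,40,0],"delta_rot":[0,0,0]}]' 0 >/dev/null
python3 -m crank '[{"translation":[-18,40,0],"delta_rot":[0,0,0]},{"translation":[-18,40,0],"delta_rot":[0,0,0]},{"translation":[-17,38,0],"delta_rot":[0,0,0]},{"translation":[0,0,0],"delta_rot":[0,0,0]},{"translation":[0,0,0],"delta_rot":[0,0,0]}]' >/dev/null
python3 go.py .4070 -.2698 .20 -106.8
cat > pk.py <<'E'
from meas import *
import sys
# measure label of a pack near (x,y,z) in wrist and top view
def pk(cam,x,y,z,zl=None,r=.05,th=(95,115,135)):
    s=snapshot(cam); f=s['frame']; hsv=cv2.cvtColor(f,cv2.COLOR_RGB2HSV).astype(int)
    u,v=pix(s,(x,y,z)); k=np.linalg.norm(pix(s,(x+r,y,z))-[u,v])
    w=np.zeros(f.shape[:2],np.uint8); cv2.circle(w,(int(u),int(v)),int(k),1,-1)
    print(cam,'expect px',round(u),round(v))
    for t in th:
        for q in comps(s,(w>0)&(hsv[:,:,2]>t)&(hsv[:,:,1]<70),40): print('  ',t,q[0].tolist(),rect(s,q[1],z))
if __name__=='__main__':
    pk(sys.argv[1],*map(float,sys.argv[2:5]))
E
python3 pk.py wrist .407 -.2698 .05; python3 pk.py top .407 -.2698 .05; python3 pk.py wrist .417 -.171 .046; python3 pk.py top .417 -.171 .046; python3 pk.py top .633 -.0095 .076
```

```text
t: 15.1
eef_pos: [0.6335, -0.0096, 0.1049]
tcp_rot: [-0.0, 1.0, -0.016, 0.0]
wrist_force: [0.5, -0.1, -4.4]
gripper_width: 0.0659
grasp_force: 30.0
t 16.0 pos [ 0.6333 -0.0094  0.2001] psi -106.9 turn [-0.    -0.    -0.001] shift(after turn) [-1.414e+02  3.147e+02  1.000e-01] F [ 0.5 -0.1  0.6] w 0.0825 g 0.0 q [-0.79  0.62  1.04  1.59 -0.56  1.25 -1.52]
t 17.0 pos [ 0.4064 -0.2699  0.1999] psi -106.7 turn [-0.001 -0.001  0.002] shift(after turn) [ 0.5 -0.2 -0.1] F [ 0.5  0.3 -0.4] w 0.0871 g 0.0 q [-0.64  0.23  1.28  1.98 -0.25  1.11 -1.12]
wrist expect px 313 250
   95 [331, 226, 19, 8, 100] (array([ 415.5, -291.7]), 12.2, 4.9, 73.4)
   95 [278, 242, 72, 69, 3535] (array([ 387.8, -264.1]), 51.2, 50.2, -16.6)
   115 [331, 226, 10, 8, 48] (array([ 415.9, -288.8]), 6.0, 4.0, -87.6)
   115 [288, 243, 52, 53, 1798] (array([ 393.7, -267.2]), 38.6, 33.7, -22.9)
   115 [342, 244, 5, 27, 76] (array([ 395.6, -289.1]), 19.0, 2.8, -15.2)
   135 [290, 243, 47, 49, 1703] (array([ 394.5, -266.1]), 35.9, 32.0, -17.2)
top expect px 431 301
wrist expect px 178 274
   95 [142, 234, 52, 71, 1585] (array([ 422.4, -168.5]), 51.2, 23.4, 6.8)
   115 [152, 238, 9, 10, 42] (array([ 443. , -165.4]), 8.6, 3.7, -53.6)
top expect px 387 298
top expect px 313 201
   95 [297, 184, 2, 32, 63] (array([636.5,  24.9]), 69.9, 2.2, -0.7)
   95 [305, 184, 18, 33, 529] (array([634.5, -10.4]), 72.5, 36.1, -2.9)
   95 [330, 187, 6, 27, 108] (array([634.4, -52.8]), 58.6, 11.1, -1.1)
   95 [291, 188, 5, 25, 81] (array([635.5,  34.9]), 54.1, 8.9, -0.7)
   115 [297, 184, 2, 32, 57] (array([636.5,  24.9]), 69.8, 2.2, -0.7)
   115 [306, 185, 16, 32, 511] (array([633.9, -10.7]), 69.9, 33.4, -0.8)
   115 [330, 187, 6, 27, 108] (array([634.4, -52.8]), 58.6, 11.1, -1.1)
   115 [291, 188, 5, 25, 81] (array([635.5,  34.9]), 54.1, 8.9, -0.7)
```

Pack a reads (0.634,-0.010) at its docked top height, so it is seated. Pack b's axis agrees with my estimate, so I'll pick it.

```bash
python3 -m crank '[{"translation":[0.5,0,30],"delta_rot":[0,0,0]},{"translation":[0,0,30],"delta_rot":[0,0,0]},{"translation":[0,0,30],"delta_rot":[0,0,0]},{"translation":[0,0,20],"delta_rot":[0,0,0]},{"translation":[0,0,0],"delta_rot":[0,0,0]}]' >/dev/null
python3 go.py .4070 -.2698 .09 -106.8
python3 -m crank '[{"translation":[0,0,0],"delta_rot":[0,0,0]},{"translation":[0,0,0],"delta_rot":[0,0,0]},{"translation":[0,0,0],"delta_rot":[0,0,0]},{"translation":[0,0,0],"delta_rot":[0,0,0]},{"translation":[0,0,0],"delta_rot":[0,0,0]}]' 1 30
python3 -m crank '[{"translation":[0,0,-20],"delta_rot":[0,0,0]},{"translation":[0,0,-20],"delta_rot":[0,0,0]},{"translation":[0,0,-20],"delta_rot":[0,0,-0.13]},{"translation":[0,0,0],"delta_rot":[0,0,-0.13]},{"translation":[0,0,0],"delta_rot":[0,0,0]}]' >/dev/null
python3 go.py .630 -.1010 .150 -91.9
```

```text
t 17.75 pos [ 0.4063 -0.2685  0.0875] psi -106.7 turn [0.001 0.005 0.002] shift(after turn) [ 1.1  1.  -2.5] F [-0.1 -0.1  1. ] w 0.0873 g 0.0 q [-0.4   0.44  1.05  2.06 -0.49  0.91 -0.95]
t: 18.25
eef_pos: [0.4077, -0.2696, 0.0903]
tcp_rot: [0.0, 0.989, -0.145, 0.001]
wrist_force: [-1.1, -0.2, 4.7]
gripper_width: 0.0579
grasp_force: 30.0
t 18.75 pos [ 0.4073 -0.2691  0.1499] psi -91.7 turn [-0.001 -0.001  0.003] shift(after turn) [ 2.170e+02 -1.754e+02 -1.000e-01] F [ 0.6 -0.1 -3.5] w 0.0578 g 30.0 q [-0.48  0.3   1.11  2.02 -0.32  1.01 -0.82]
```

```bash
python3 -m crank '[{"translation":[27,-21,0],"delta_rot":[0,0,0]},{"translation":[27,-22,0],"delta_rot":[0,0,0]},{"translation":[27,-22,0],"delta_rot":[0,0,0]},{"translation":[27,-22,0],"delta_rot":[0,0,0]},{"translation":[27,-22,0],"delta_rot":[0,0,0]}]' >/dev/null
python3 -m crank '[{"translation":[27,-22,0],"delta_rot":[0,0,0]},{"translation":[27,-22,0],"delta_rot":[0,0,0]},{"translation":[28,-22,0],"delta_rot":[0,0,0]},{"translation":[0,0,0],"delta_rot":[0,0,0]},{"translation":[0,0,0],"delta_rot":[0,0,0]}]' >/dev/null
python3 go.py .6305 -.1010 .102 -91.9
python3 -m crank '[{"translation":[0,0,16],"delta_rot":[0,0,0]},{"translation":[0,0,14],"delta_rot":[0,0,0]},{"translation":[0,0,0],"delta_rot":[0,0,0]},{"translation":[0,0,0],"delta_rot":[0,0,0]}]' >/dev/null
python3 go.py .6305 -.1010 .102 -91.9
```

```text
t 19.75 pos [ 0.6297 -0.1007  0.1483] psi -91.9 turn [ 0.001  0.002 -0.001] shift(after turn) [ 0.8  0.2 46.3] F [-0.7 -0.8 -4.8] w 0.0578 g 30.0 q [-0.56  0.63  0.9   1.62 -0.53  1.15 -1.13]
t 20.15 pos [ 0.6292 -0.1019  0.119 ] psi -91.9 turn [-0.     0.001 -0.   ] shift(after turn) [ 1.3 -0.9 17. ] F [ 0.1  0.6 -3.5] w 0.0582 g 30.0 q [-0.54  0.67  0.88  1.64 -0.56  1.1  -1.11]
```

```bash
python3 -m crank '[{"translation":[1,-1,6],"delta_rot":[0,0,0]},{"translation":[0,0,6],"delta_rot":[0,0,0]},{"translation":[0,0,4],"delta_rot":[0,0,0]},{"translation":[0,0,2],"delta_rot":[0,0,0]},{"translation":[0,0,0],"delta_rot":[0,0,0]}]' >/dev/null
python3 go.py .6305 -.1010 .102 -91.9
python3 -m crank '[{"translation":[0,0,0],"delta_rot":[0,0,0]},{"translation":[0,0,0],"delta_rot":[0,0,0]},{"translation":[0,0,0],"delta_rot":[0,0,0]},{"translation":[0,0,-10],"delta_rot":[0,0,0]},{"translation":[0,0,-30],"delta_rot":[0,0,0]}]' 0.15 >/dev/null
python3 -m crank '[{"translation":[0,0,-40],"delta_rot":[0,0,0]},{"translation":[0,0,-20],"delta_rot":[0,0,0]},{"translation":[0,0,0],"delta_rot":[0,0,0]},{"translation":[0,0,0],"delta_rot":[0,0,0]}]' 0 >/dev/null
python3 go.py .417 -.1705 .20 -91.5
```

```text
t 20.65 pos [ 0.6308 -0.1005  0.1024] psi -91.8 turn [-0.001  0.     0.001] shift(after turn) [-0.3  0.5  0.4] F [-4.4  2.1  5.3] w 0.0578 g 30.0 q [-0.53  0.69  0.86  1.65 -0.58  1.08 -1.1 ]
t 21.55 pos [ 0.631  -0.1005  0.2022] psi -91.8 turn [-0.    -0.001 -0.006] shift(after turn) [-212.1   75.5    2.2] F [-0.6  0.4 -0. ] w 0.0863 g 0.0 q [-0.59  0.58  0.94  1.57 -0.49  1.24 -1.16]
```

```bash
python3 -m crank '[{"translation":[-35,12,0],"delta_rot":[0,0,0]},{"translation":[-35,12,0],"delta_rot":[0,0,0]},{"translation":[-35,13,0],"delta_rot":[0,0,0]},{"translation":[-20,13,0],"delta_rot":[0,0,0]},{"translation":[0,0,0],"delta_rot":[0,0,0]}]' >/dev/null
python3 -m crank '[{"translation":[0,0,0],"delta_rot":[0,0,0]}]' >/dev/null
python3 pk.py wrist .417 -.1705 .046;  python3 pk.py top .631 -.1005 .062;python3 pk.py top .634 -.0105 .076
python3 go.py .417 -.1705 .20 -91.5
```

```text
wrist expect px 348 355
   95 [327, 354, 39, 35, 1239] (array([ 403. , -169.1]), 30.9, 29.9, -1.2)
   115 [333, 355, 29, 27, 697] (array([ 405.8, -169.4]), 23.3, 21.5, -1.7)
   135 [333, 355, 27, 26, 651] (array([ 406.3, -168.9]), 22.5, 20.2, -0.9)
top expect px 353 202
   95 [332, 187, 8, 31, 149] (array([632.5, -60.3]), 68.4, 15.7, -1.2)
   95 [347, 189, 15, 28, 388] (array([ 630.6, -101.9]), 61.6, 31.6, -1.3)
   115 [332, 187, 8, 31, 142] (array([632.5, -60.3]), 68.4, 15.7, -1.2)
   115 [347, 190, 14, 27, 356] (array([ 629.7, -100.7]), 59.7, 29.2, -1.5)
top expect px 313 200
   95 [297, 184, 2, 32, 63] (array([636.5,  24.9]), 69.9, 2.2, -0.7)
   95 [305, 184, 18, 33, 519] (array([634.6, -10.5]), 72.6, 35.8, -2.9)
   95 [330, 187, 6, 27, 108] (array([634.4, -52.8]), 58.6, 11.1, -1.1)
   95 [291, 188, 5, 25, 81] (array([635.5,  34.9]), 54.1, 8.9, -0.7)
   115 [297, 184, 2, 32, 57] (array([636.5,  24.9]), 69.8, 2.2, -0.7)
   115 [306, 185, 16, 32, 510] (array([633.9, -10.7]), 69.9, 33.4, -0.8)
   115 [330, 187, 6, 27, 108] (array([634.4, -52.8]), 58.6, 11.1, -1.1)
   115 [291, 188, 5, 25, 81] (array([635.5,  34.9]), 54.1, 8.9, -0.7)
t 22.3 pos [ 0.505  -0.1458  0.2015] psi -91.8 turn [ 0.001  0.    -0.005] shift(after turn) [-87.3  27.    1.5] F [-0.2  0.2 -0.7] w 0.0869 g 0.0 q [-0.74  0.31  1.09  1.88 -0.31  1.13 -1.13]
```

```bash
python3 -m crank '[{"translation":[-29,9,1],"delta_rot":[0,0,0]},{"translation":[-29,9,0],"delta_rot":[0,0,0]},{"translation":[-29.5,8.5,0],"delta_rot":[0,0,-0.005]},{"translation":[0,0,0],"delta_rot":[0,0,0]},{"translation":[0,0,20],"delta_rot":[0,0,0]}]' >/dev/null
python3 -m crank '[{"translation":[0,0,30],"delta_rot":[0,0,0]},{"translation":[0,0,30],"delta_rot":[0,0,0]},{"translation":[0,0,20],"delta_rot":[0,0,0]},{"translation":[0,0,12],"delta_rot":[0,0,0]},{"translation":[0,0,0],"delta_rot":[0,0,0]}]' >/dev/null
python3 -m crank '[{"translation":[0,0,0],"delta_rot":[0,0,0]},{"translation":[0,0,0],"delta_rot":[0,0,0]}]' >/dev/null
python3 go.py .417 -.170 .088 -91.5
```

```text
t 23.5 pos [ 0.4212 -0.169   0.0902] psi -91.6 turn [ 0.    -0.    -0.002] shift(after turn) [-4.1  1.1  2.2] F [-0.8  0.5  0.7] w 0.0871 g 0.0 q [-0.68  0.34  1.09  2.15 -0.4   0.87 -0.95]
```

```bash
python3 -m crank '[{"translation":[-4,1,2],"delta_rot":[0,0,0]},{"translation":[0,0,0],"delta_rot":[0,0,0]},{"translation":[0,0,0],"delta_rot":[0,0,0]}]' >/dev/null
python3 go.py .417 -.170 .088 -91.5
python3 -m crank '[{"translation":[0,0,0],"delta_rot":[0,0,0]},{"translation":[0,0,0],"delta_rot":[0,0,0]},{"translation":[0,0,0],"delta_rot":[0,0,0]},{"translation":[0,0,0],"delta_rot":[0,0,0]},{"translation":[0,0,0],"delta_rot":[0,0,0]}]' 1 20 >/dev/null
python3 -m crank '[{"translation":[0,0,0],"delta_rot":[0,0,0]},{"translation":[0,0,-20],"delta_rot":[0,0,0]},{"translation":[0,0,-20],"delta_rot":[0,0,0]},{"translation":[0,0,-22],"delta_rot":[0,0,0]},{"translation":[0,0,0],"delta_rot":[0,0,0]}]'
python3 go.py .6245 -.2561 .15 -91.9
```

```text
t 23.8 pos [ 0.4164 -0.1697  0.0878] psi -91.6 turn [-0.001 -0.    -0.002] shift(after turn) [ 0.6  0.3 -0.2] F [ 0.8 -0.7 -0.3] w 0.0868 g 0.0 q [-0.68  0.34  1.09  2.16 -0.4   0.86 -0.95]
t: 24.8
eef_pos: [0.4175, -0.1701, 0.1512]
tcp_rot: [-0.0, 1.0, -0.014, 0.001]
wrist_force: [0.1, 0.4, -2.0]
gripper_width: 0.0343
grasp_force: 20.0
t 24.8 pos [ 0.4175 -0.1701  0.1512] psi -91.6 turn [-0.001 -0.003  0.004] shift(after turn) [209.7  79.1   1.2] F [ 0.1  0.4 -2. ] w 0.0343 g 20.0 q [-0.87  0.17  1.26  2.11 -0.2   0.98 -1.11]
```

```bash
python3 -m crank '[{"translation":[26,10,0],"delta_rot":[0,0,0]},{"translation":[26,10,0],"delta_rot":[0,0,0]},{"translation":[26,10,0],"delta_rot":[0,0,0]},{"translation":[26,10,0],"delta_rot":[0,0,0]},{"translation":[26,10,0],"delta_rot":[0,0,0]}]' >/dev/null
python3 -m crank '[{"translation":[26,10,0],"delta_rot":[0,0,0]},{"translation":[27,10,0],"delta_rot":[0,0,0]},{"translation":[27,9,0],"delta_rot":[0,0,0.004]},{"translation":[0,0,0],"delta_rot":[0,0,0]},{"translation":[0,0,0],"delta_rot":[0,0,0]}]' >/dev/null
python3 go.py .6245 -.2561 .1 -91.9
python3 - <<'E'
from h import *
s=snapshot('top'); print('candle',on(s,497.1,188.8,.11))
w=snapshot('wrist'); save(w,'w3.png')
E
```

```text
t 25.8 pos [ 0.6235 -0.2551  0.1474] psi -91.9 turn [-0.001  0.003  0.   ] shift(after turn) [ 1.   1.  47.4] F [-0.1 -0.3 -2. ] w 0.0346 g 20.0 q [-0.29  0.72  0.91  1.51 -0.6   1.2  -0.88]
candle [ 0.64801578 -0.4093102   0.11      ]
```

View pics/w3.png

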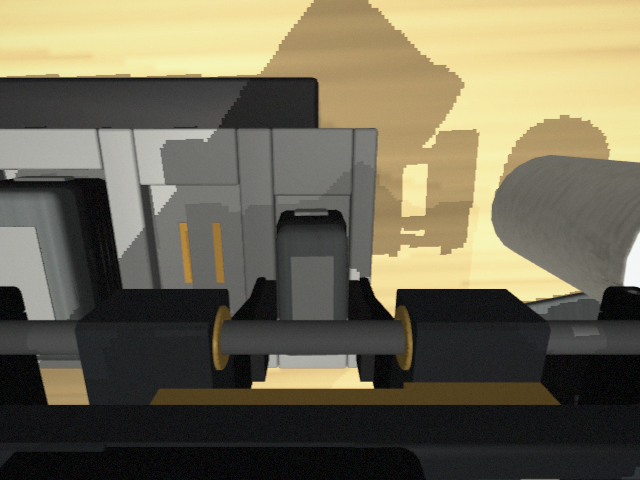

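The pack is above bay d, whose inner far rim corners are at (275,194) and (352,194). The candle is well to the right.

```bash
python3 - <<'E'
from h import *
s=snapshot('wrist')
for p in [(275,194),(352,194)]: print(p,on(s,*p,.026).round(4))
E
python3 -m crank '[{"translation":[1,1,16],"delta_rot":[0,0,0]},{"translation":[0,0,14],"delta_rot":[0,0,0]},{"translation":[0,0,0],"delta_rot":[0,0,0]},{"translation":[0,0,0],"delta_rot":[0,0,0]}]' >/dev/null
python3 go.py .6245 -.2561 .1 -91.9
```

```text
(275, 194) [ 0.6669 -0.2341  0.026 ]
(352, 194) [ 0.6654 -0.2791  0.026 ]
t 26.35 pos [ 0.6246 -0.2554  0.1183] psi -91.9 turn [-0.001  0.001  0.001] shift(after turn) [-0.1  0.7 18.3] F [ 0.8  0.1 -2.4] w 0.0355 g 20.0 q [-0.28  0.75  0.89  1.53 -0.62  1.16 -0.87]
```

```bash
python3 -m crank '[{"translation":[0.5,0.8,6],"delta_rot":[0,0,0]},{"translation":[0,0,6],"delta_rot":[0,0,0]},{"translation":[0,0,4],"delta_rot":[0,0,0]},{"translation":[0,0,2],"delta_rot":[0,0,0]},{"translation":[0,0,0],"delta_rot":[0,0,0]}]' 
python3 -m crank '[{"translation":[0,0,0],"delta_rot":[0,0,0]},{"translation":[0,0,0],"delta_rot":[0,0,0]},{"translation":[0,0,0],"delta_rot":[0,0,0]},{"translation":[0,0,-10],"delta_rot":[0,0,0]},{"translation":[0,0,-30],"delta_rot":[0,0,0]}]' 0.4 >/dev/null
python3 -m crank '[{"translation":[0,0,-40],"delta_rot":[0,0,0]},{"translation":[0,0,-40],"delta_rot":[0,0,0]},{"translation":[0,0,-40],"delta_rot":[0,0,0]},{"translation":[0,0,-30],"delta_rot":[0,0,0]},{"translation":[0,0,0],"delta_rot":[0,0,0]}]' 0.5 >/dev/null
python3 pk.py top .625 -.2565 .058
python3 go.py c -1 -4 .30
```

```text
t: 26.85
eef_pos: [0.6279, -0.2556, 0.1042]
tcp_rot: [-0.001, 1.0, -0.015, 0.002]
wrist_force: [0.1, 6.1, 22.0]
gripper_width: 0.0359
grasp_force: 20.0
top expect px 422 204
t 27.9 pos [ 0.6259 -0.2575  0.294 ] psi -91.9 turn [ 3.000e-03 -1.000e-03 -1.716e+00] shift(after turn) [563.8 -34.8  -6. ] F [ 0.2  0.5 -0.8] w 0.0438 g 0.0 q [-0.31  0.61  1.    1.35 -0.51  1.44 -0.94]
```

```bash
python3 -m crank '[{"translation":[-40,-40,0],"delta_rot":[0,0,0]},{"translation":[-40,-40,0],"delta_rot":[0,0,0]},{"translation":[0,-40,0],"delta_rot":[0,0,0]},{"translation":[0,-40,0],"delta_rot":[0,0,0]},{"translation":[0,0,0],"delta_rot":[0,0,0]}]' 0.5 >/dev/null
python3 -m crank '[{"translation":[0,0,0],"delta_rot":[0,0,0]}]' >/dev/null
python3 pk.py top .625 -.2565 .058; python3 pk.py wrist .625 -.2565 .058
python3 - <<'E'
from h import *
a=snapshot('scene')['frame'][200:330,190:340]; b=snapshot('wrist')['frame']
im=np.hstack([cv2.resize(a,(390,338)),cv2.resize(b[:,:],(400,338))]); cv2.imwrite('pics/s4.png',im[:,:,::-1])
E
```

```text
top expect px 422 204
   95 [405, 184, 15, 12, 91] (array([ 658.3, -235.3]), 40.4, 17.3, -64.1)
   95 [429, 195, 6, 29, 115] (array([ 614.5, -277.1]), 64.4, 11.3, -2.4)
   95 [411, 215, 8, 9, 48] (array([ 593.2, -237.8]), 20.3, 12.8, -20.3)
   95 [418, 214, 10, 12, 55] (array([ 589. , -257.8]), 24.7, 19.2, -20.3)
   115 [405, 184, 15, 12, 91] (array([ 658.3, -235.3]), 40.4, 17.3, -64.1)
   115 [429, 204, 6, 20, 80] (array([ 604.1, -276.7]), 43.6, 11.3, -2.4)
   115 [411, 215, 8, 9, 47] (array([ 593.4, -237.9]), 20.5, 12.1, -23.5)
   115 [418, 214, 10, 12, 54] (array([ 589. , -257.8]), 24.7, 19.2, -20.3)
   135 [405, 184, 15, 12, 91] (array([ 658.3, -235.3]), 40.4, 17.3, -64.1)
   135 [411, 215, 8, 9, 47] (array([ 593.4, -237.9]), 20.5, 12.1, -23.5)
   135 [418, 214, 8, 12, 48] (array([ 590.3, -254.5]), 24.7, 12.1, -20.4)
wrist expect px 488 143
   95 [425, 80, 124, 127, 6877] (array([ 627. , -248.3]), 98.9, 94.7, -29.2)
   115 [441, 80, 108, 127, 2554] (array([ 625.7, -250.5]), 98.9, 89.8, -29.2)
   115 [425, 94, 31, 90, 1452] (array([ 628.6, -215.2]), 72.9, 24.1, 2.1)
   115 [467, 106, 38, 72, 2056] (array([ 625.6, -254. ]), 58.6, 25.9, -1.9)
   135 [450, 80, 51, 17, 634] (array([ 669.2, -242. ]), 40.6, 12.2, 88.2)
   135 [441, 82, 108, 125, 1799] (array([ 617.5, -265.9]), 99.0, 56.3, -27.9)
   135 [428, 94, 25, 90, 1244] (array([ 628.5, -215.3]), 72.6, 20.5, 4.9)
   135 [471, 116, 30, 53, 1260] (array([ 625.5, -254.7]), 43.0, 20.5, -1.5)
```

View pics/s4.png

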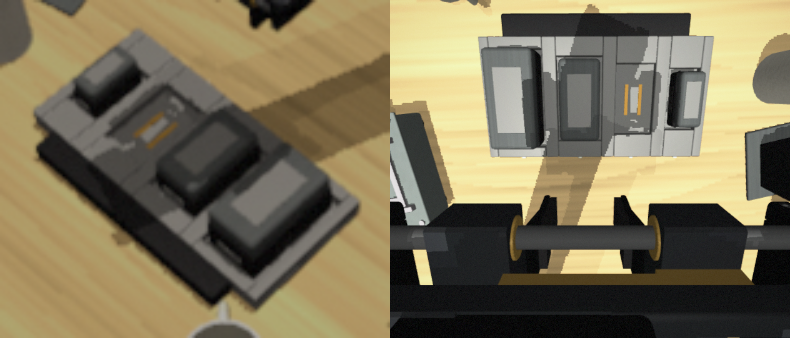

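Left: all three packs sit level in their bays. Right: pack d's label measures 43x20 mm at (0.6255,-0.2547), the right size for the docked height. Next the interlock plate.

```bash
python3 -m crank '[{"translation":[0,0,0],"delta_rot":[0,0,-0.143]},{"translation":[0,0,0],"delta_rot":[0,0,-0.143]},{"translation":[0,0,0],"delta_rot":[0,0,-0.143]},{"translation":[0,0,0],"delta_rot":[0,0,-0.143]},{"translation":[0,0,0],"delta_rot":[0,0,-0.143]}]' 0.5 >/dev/null
python3 -m crank '[{"translation":[0,0,0],"delta_rot":[0,0,-0.143]},{"translation":[0,0,0],"delta_rot":[0,0,-0.143]},{"translation":[0,0,0],"delta_rot":[0,0,-0.143]},{"translation":[0,0,0],"delta_rot":[0,0,-0.143]},{"translation":[0,0,0],"delta_rot":[0,0,-0.143]}]' >/dev/null
python3 -m crank '[{"translation":[0,0,0],"delta_rot":[0,0,-0.143]},{"translation":[0,0,0],"delta_rot":[0,0,-0.143]},{"translation":[0,0,0],"delta_rot":[0,0,0]}]' >/dev/null
python3 go.py c 1 -4 .29
```

```text
t 30.0 pos [ 0.5603 -0.1059  0.2915] psi 6.4 turn [-0.001  0.     0.001] shift(after turn) [405.9  15.4   1.5] F [ 0.1 -0.7 -0.2] w 0.0436 g 0.0 q [-0.56  0.26  0.8   1.65 -0.19  1.32  0.38]
```

```bash
python3 -m crank '[{"translation":[45,1.7,0],"delta_rot":[0,0,0]},{"translation":[45,1.7,0],"delta_rot":[0,0,0]},{"translation":[45,1.7,0],"delta_rot":[0,0,0]},{"translation":[45,1.7,0],"delta_rot":[0,0,0]},{"translation":[45,1.7,0],"delta_rot":[0,0,0]}]' >/dev/null
python3 -m crank '[{"translation":[45,1.7,0],"delta_rot":[0,0,0]},{"translation":[45,1.7,0],"delta_rot":[0,0,0]},{"translation":[45,1.7,0],"delta_rot":[0,0,0]},{"translation":[45,1.7,0],"delta_rot":[0,0,0]},{"translation":[0,0,0],"delta_rot":[0,0,0]}]' >/dev/null
python3 -m crank '[{"translation":[0,0,0],"delta_rot":[0,0,0]}]' >/dev/null
python3 go.py c 1 -4 .182
python3 - <<'E'
from h import *
a=snapshot('top')['frame'][150:310,75:275]; s=snapshot('wrist')
im=np.hstack([cv2.resize(a,(375,300)),cv2.resize(s['frame'],(400,300))]); cv2.imwrite('pics/s5.png',im[:,:,::-1])
E
```

```text
t 31.1 pos [0.5304 0.3    0.2909] psi 6.3 turn [-0.001  0.001 -0.002] shift(after turn) [ -0.9  -0.  108.9] F [ 0.  -0.5 -0.4] w 0.0436 g 0.0 q [-1.05  0.33  0.58  1.53 -0.18  1.34 -0.34]
```

View pics/s5.png

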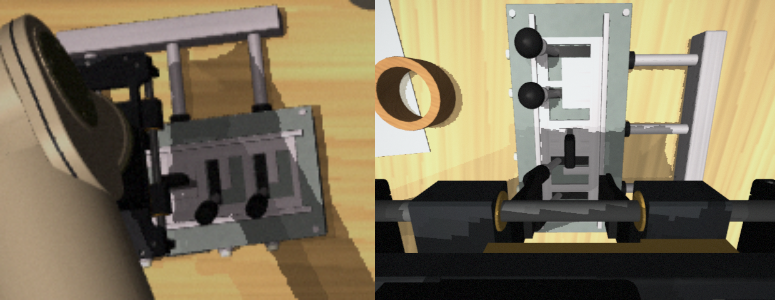

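The wrist view shows the handle at about wrist px (312,240), running along the console y axis, with all four levers leaning to the robot.

```bash
python3 - <<'E'
from meas import *
s=snapshot('wrist'); f=s['frame']; v=f.max(2)
m=np.zeros(v.shape,bool); m[200:285,285:340]=v[200:285,285:340]<60
for st,cn in comps(s,m,60): print(st,rect(s,cn,.14), )
x,y=on(s,312,240,.14)[:2]; d=np.array([x,y])-[.529,.303]; c=np.radians(6.4); print(x,y,'con',1000*(d@[np.cos(c),np.sin(c)]),1000*(d@[-np.sin(c),np.cos(c)]))
E
python3 -m crank '[{"translation":[0,0,30],"delta_rot":[0,0,0]},{"translation":[0,0,30],"delta_rot":[0,0,0]},{"translation":[0,0,30],"delta_rot":[0,0,0]},{"translation":[0,0,19],"delta_rot":[0,0,0]},{"translation":[0,0,0],"delta_rot":[0,0,0]}]' >/dev/null
python3 go.py c 1 -4 .182
```

```text
[ 285  213   55   55 1271] (array([529.3, 299.2]), 41.4, 33.6, -52.4)
0.5311674725619073 0.3042339100198197 con 2.2915073300322955 0.984614340765324
t 31.75 pos [0.5296 0.2977 0.1803] psi 6.3 turn [-0.004  0.002 -0.002] shift(after turn) [ 1.4  1.  -1.7] F [ 0.1 -0.4  0.7] w 0.0433 g 0.0 q [-1.02  0.42  0.55  1.67 -0.23  1.13 -0.3 ]
```

```bash
python3 -m crank '[{"translation":[2,0,0],"delta_rot":[0,0,0]},{"translation":[0,0,0],"delta_rot":[0,0,0]},{"translation":[0,0,0],"delta_rot":[0,0,0]},{"translation":[0,0,0],"delta_rot":[0,0,0]},{"translation":[0,0,0],"delta_rot":[0,0,0]}]' 1 25
python3 -m crank '[{"translation":[6,0,0],"delta_rot":[0,0,0]},{"translation":[6,0,0],"delta_rot":[0,0,0]},{"translation":[6,0,0],"delta_rot":[0,0,0]},{"translation":[6,0,0],"delta_rot":[0,0,0]},{"translation":[4,0,0],"delta_rot":[0,0,0]}]'
python3 -m crank '[{"translation":[2,0,0],"delta_rot":[0,0,0]},{"translation":[0,0,0],"delta_rot":[0,0,0]},{"translation":[0,0,0],"delta_rot":[0,0,0]}]'
python3 go.py c 1 24 .182
```

```text
t: 32.25
eef_pos: [0.53, 0.3018, 0.1831]
tcp_rot: [-0.0, 0.666, 0.746, -0.0]
wrist_force: [-8.4, -2.5, 9.0]
gripper_width: 0.0118
grasp_force: 25.0
t: 32.75
eef_pos: [0.5268, 0.3297, 0.1831]
tcp_rot: [-0.0, 0.666, 0.746, -0.0]
wrist_force: [-1.5, -15.7, 8.2]
gripper_width: 0.0113
grasp_force: 25.0
t: 33.05
eef_pos: [0.5269, 0.3297, 0.1831]
tcp_rot: [0.0, 0.667, 0.745, -0.001]
wrist_force: [-3.8, -8.9, 8.9]
gripper_width: 0.0119
grasp_force: 25.0
t 33.05 pos [0.5269 0.3297 0.1831] psi 6.4 turn [-0.002  0.002 -0.001] shift(after turn) [-2.8  0.1  1.1] F [-3.8 -8.9  8.9] w 0.0119 g 25.0 q [-1.05  0.44  0.54  1.63 -0.24  1.14 -0.34]
```

```bash
python3 -m crank '[{"translation":[-1,0,0],"delta_rot":[0,0,0]},{"translation":[0,0,0],"delta_rot":[0,0,0]},{"translation":[0,0,-20],"delta_rot":[0,0,0]},{"translation":[0,0,-30],"delta_rot":[0,0,0]},{"translation":[0,0,-20],"delta_rot":[0,0,0]}]' 0.5 >/dev/null
python3 -m crank '[{"translation":[10,-28,0],"delta_rot":[0,0,0]},{"translation":[10,-28,0],"delta_rot":[0,0,0]},{"translation":[10,-30,0],"delta_rot":[0,0,0]},{"translation":[0,0,0],"delta_rot":[0,0,0]},{"translation":[0,0,0],"delta_rot":[0,0,0]}]' 1 >/dev/null
python3 go.py c -88 58 .183
python3 - <<'E'
from h import *
a=snapshot('top')['frame'][150:310,75:275]; s=snapshot('scene')['frame'][250:400,330:500]
im=np.hstack([cv2.resize(a,(400,320)),cv2.resize(s,(363,320))]); cv2.imwrite('pics/s6.png',im[:,:,::-1])
E
```

```text
t 34.05 pos [0.4376 0.3514 0.2529] psi 6.5 turn [-0.    -0.001  0.002] shift(after turn) [-0.3 -2.5 69.9] F [0.2 0.8 0.3] w 0.0112 g 0.0 q [-1.22  0.23  0.54  1.71 -0.12  1.23 -0.54]
```

View pics/s6.png

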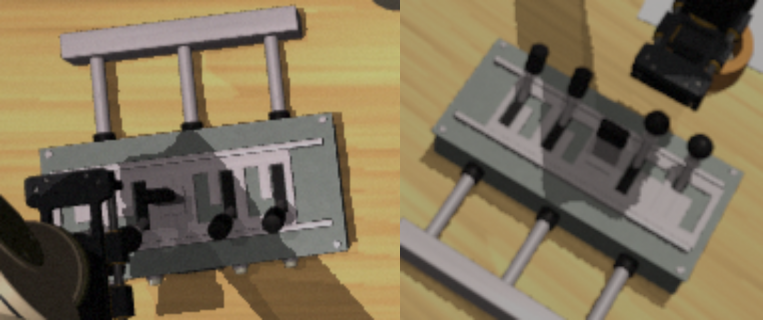

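The plate is at its left end, all levers are off, and the isolated lever's slot is clear. Switching on isolated, then dock.

```bash
python3 -m crank '[{"translation":[0,-2,25],"delta_rot":[0,0,0]},{"translation":[0,0,25],"delta_rot":[0,0,0]},{"translation":[0,0,20],"delta_rot":[0,0,0]},{"translation":[0,0,0],"delta_rot":[0,0,0]},{"translation":[0,0,0],"delta_rot":[0,0,0]}]' >/dev/null
python3 go.py c -6 58 .183
python3 -m crank '[{"translation":[0,16,0],"delta_rot":[0,0,0]},{"translation":[0,16,0],"delta_rot":[0,0,0]},{"translation":[0,16,0],"delta_rot":[0,0,0]},{"translation":[0,16,0],"delta_rot":[0,0,0]},{"translation":[0,16,0],"delta_rot":[0,0,0]}]'
python3 -m crank '[{"translation":[0,3,0],"delta_rot":[0,0,0]},{"translation":[0,0,0],"delta_rot":[0,0,0]},{"translation":[0,0,0],"delta_rot":[0,0,0]}]'
python3 go.py c -6 58 .183
python3 -m crank '[{"translation":[0,-28,0],"delta_rot":[0,0,0]},{"translation":[0,-28,0],"delta_rot":[0,0,0]},{"translation":[0,-27,0],"delta_rot":[0,0,0]},{"translation":[-32,0,0],"delta_rot":[0,0,0]},{"translation":[-33,0,0],"delta_rot":[0,0,0]}]' >/dev/null
python3 -m crank '[{"translation":[-33,0,0],"delta_rot":[0,0,0]},{"translation":[0,0,0],"delta_rot":[0,0,0]},{"translation":[0,0,0],"delta_rot":[0,0,0]}]' >/dev/null
python3 go.py c -88 -40 .183
python3 - <<'E'
from meas import *
s=snapshot('top'); v=s['frame'].max(2)
m=np.zeros(v.shape,bool); m[210:290,95:245]=v[210:290,95:245]<60
for n,x,y,z in[('direct off',-41,108,.128),('iso on',41,56,.128),('iso off',-41,56,.128),('dock on',41,-40,.126),('dock off',-41,-40,.126),('sock off',-41,-96,.126)]:
    c=np.radians(6.4); p=np.array([.529,.303])+x/1000*np.array([np.cos(c),np.sin(c)])+y/1000*np.array([-np.sin(c),np.cos(c)])
    u,w=pix(s,(*p,z)); u,w=int(round(u)),int(round(w)); print(n,u,w,v[w-2:w+3,u-2:u+3].mean())
E
```

```text
t 34.65 pos [0.4369 0.35   0.183 ] psi 6.4 turn [-0.     0.001 -0.001] shift(after turn) [ 1.  80.3 -0. ] F [0.7 0.6 0.7] w 0.0005 g 0.0 q [-1.2   0.3   0.52  1.79 -0.16  1.09 -0.51]
t: 35.15
eef_pos: [0.517, 0.3598, 0.1843]
tcp_rot: [0.0, 0.666, 0.746, 0.001]
wrist_force: [0.8, -0.2, -0.4]
gripper_width: 0.0005
grasp_force: 0.0
t: 35.45
eef_pos: [0.5182, 0.3599, 0.1831]
tcp_rot: [-0.0, 0.666, 0.746, 0.0]
wrist_force: [0.0, 0.1, 0.0]
gripper_width: 0.0004
grasp_force: 0.0
t 35.45 pos [0.5182 0.3599 0.1831] psi 6.5 turn [-0.    -0.     0.001] shift(after turn) [ 0.2 -1.6  0.1] F [0.  0.1 0. ] w 0.0004 g 0.0 q [-1.08  0.46  0.52  1.6  -0.25  1.15 -0.39]
t 36.25 pos [0.4467 0.2529 0.1831] psi 6.4 turn [-0.    -0.001 -0.   ] shift(after turn) [ 0.6 -0.6  0.1] F [0.4 0.5 0.7] w 0.0005 g 0.0 q [-1.13  0.19  0.58  1.91 -0.12  1.07 -0.38]
direct off 115 273 164.52
iso on 136 231 18.48
iso off 140 270 186.56
dock on 182 226 146.76
dock off 186 264 16.96
sock off 213 261 9.6
```

```bash
python3 -m crank '[{"translation":[0,16,0],"delta_rot":[0,0,0]},{"translation":[0,16,0],"delta_rot":[0,0,0]},{"translation":[0,16,0],"delta_rot":[0,0,0]},{"translation":[0,16,0],"delta_rot":[0,0,0]},{"translation":[0,16,0],"delta_rot":[0,0,0]}]' >/dev/null
python3 -m crank '[{"translation":[0,2,0],"delta_rot":[0,0,0]},{"translation":[0,0,0],"delta_rot":[0,0,0]},{"translation":[0,0,0],"delta_rot":[0,0,0]}]'
python3 -m crank '[{"translation":[0,-20,-20],"delta_rot":[0,0,0]},{"translation":[0,-20,-30],"delta_rot":[0,0,0]},{"translation":[0,0,-40],"delta_rot":[0,0,0]},{"translation":[0,0,-50],"delta_rot":[0,0,0]},{"translation":[0,0,-50],"delta_rot":[0,0,0]}]' 0 >/dev/null
python3 -m crank '[{"translation":[0,0,-20],"delta_rot":[0,0,0]},{"translation":[-45,0,0],"delta_rot":[0,0,0]},{"translation":[-45,0,0],"delta_rot":[0,0,0]},{"translation":[-45,0,0],"delta_rot":[0,0,0]},{"translation":[-45,0,0],"delta_rot":[0,0,0]}]' >/dev/null
python3 -m crank '[{"translation":[-45,0,0],"delta_rot":[0,0,0]},{"translation":[-45,0,0],"delta_rot":[0,0,0]},{"translation":[-45,0,0],"delta_rot":[0,0,0]},{"translation":[0,0,0],"delta_rot":[0,0,0]},{"translation":[0,0,0],"delta_rot":[0,0,0]}]' >/dev/null
python3 go.py .527 -.424 .40 -80
python3 - <<'E'
from h import *
f=snapshot('top'); s=f['frame']; save(f,'t7.png')
a=s[150:310,75:275]; b=s[205:325,430:580]
im=np.hstack([cv2.resize(a,(400,320)),cv2.resize(b,(400,320))]); cv2.imwrite('pics/s7.png',im[:,:,::-1])
E
```

```text
t: 37.1
eef_pos: [0.5276, 0.2628, 0.1824]
tcp_rot: [-0.0, 0.666, 0.746, -0.0]
wrist_force: [0.0, -1.2, 0.7]
gripper_width: 0.0006
grasp_force: 0.0
t 38.6 pos [ 0.5237 -0.0559  0.3925] psi 6.3 turn [-1.000e-03 -0.000e+00  1.507e+00] shift(after turn) [-60.7 363.1  -7.5] F [ 1.1  0.9 -0.6] w 0.087 g 0.0 q [-0.8   0.07  0.89  1.59 -0.06  1.51  0.19]
```

View pics/s7.png

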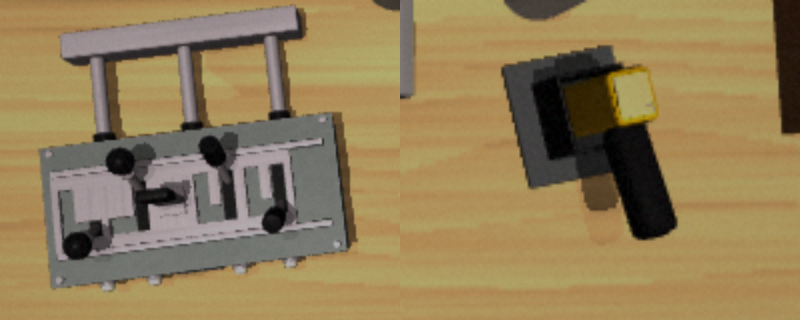

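Console: isolated (120,160) and dock outlet (212,150) are on, direct and socket are off, plate left. Right half: the thermometer's yellow rear face is at composite (632,96), and the handle points towards the robot. Moving above it.

```bash
python3 -m crank '[{"translation":[0,0,0],"delta_rot":[0,0,0.137]},{"translation":[0,0,0],"delta_rot":[0,0,0.137]},{"translation":[0,0,0],"delta_rot":[0,0,0.137]},{"translation":[0,0,0],"delta_rot":[0,0,0.137]},{"translation":[0,0,0],"delta_rot":[0,0,0.137]}]' >/dev/null
python3 -m crank '[{"translation":[0,0,0],"delta_rot":[0,0,0.137]},{"translation":[0,0,0],"delta_rot":[0,0,0.137]},{"translation":[0,0,0],"delta_rot":[0,0,0.137]},{"translation":[0,0,0],"delta_rot":[0,0,0.137]},{"translation":[0,0,0],"delta_rot":[0,0,0.137]}]' >/dev/null
python3 -m crank '[{"translation":[-7,40,0],"delta_rot":[0,0,0.137]},{"translation":[-7,40,0],"delta_rot":[0,0,0]},{"translation":[-7,40,0],"delta_rot":[0,0,0]},{"translation":[-7,40,0],"delta_rot":[0,0,0]},{"translation":[-7,40,0],"delta_rot":[0,0,0]}]' >/dev/null
python3 -m crank '[{"translation":[-7,40,0],"delta_rot":[0,0,0]},{"translation":[-7,40,0],"delta_rot":[0,0,0]},{"translation":[-7,40,0],"delta_rot":[0,0,0]},{"translation":[-5,43,0],"delta_rot":[0,0,0]},{"translation":[0,0,0],"delta_rot":[0,0,0]}]' >/dev/null
python3 -m crank '[{"translation":[-20,0,20],"delta_rot":[0,0,0]},{"translation":[-20,0,20],"delta_rot":[0,0,0]},{"translation":[0,0,20],"delta_rot":[0,0,0]},{"translation":[0,0,0],"delta_rot":[0,0,0]},{"translation":[0,0,0],"delta_rot":[0,0,0]}]' >/dev/null
python3 go.py .53 -.433 .32 -80
python3 - <<'E'
from meas import *
b=cv2.imread('pics/t7.png')[:,:,::-1]
s=snapshot('wrist'); u,v=pix(s,(.5307,-.4339,.148)).astype(int); print('expect',u,v)
x0,y0=max(u-70,0),max(v-70,0); cr=s['frame'][y0:v+70,x0:u+70]; save(s,'w8.png')
print(x0,y0,cr.shape)
im=np.hstack([cv2.resize(cr,(400,400*cr.shape[0]//cr.shape[1])),]); cv2.imwrite('pics/s8.png',im[:,:,::-1])
h=cv2.cvtColor(s['frame'],cv2.COLOR_RGB2HSV)
print(h[v,u],h[v-4,u],h[v+8,u], h[v,u-60],h[v-60,u])
t=cv2.cvtColor(b.copy(),cv2.COLOR_RGB2HSV); print('top',t[241,517],t[260,560],t[241,510])
E
```

```text
t 41.15 pos [ 0.4954 -0.4282  0.3328] psi -79.7 turn [-0.001  0.     0.005] shift(after turn) [33.2 10.7 12.8] F [-1.1 -0.1  0.4] w 0.0869 g 0.0 q [-0.02  0.54  1.    1.35 -0.45  1.49 -0.44]
expect 328 194
258 124 (140, 140, 3)
[ 25  65 215] [ 24  65 215] [ 25  65 215] [ 21 101 229] [53 14 72]
top [ 25 109 175] [ 18 130 171] [ 23 255 171]
```

View pics/s8.png

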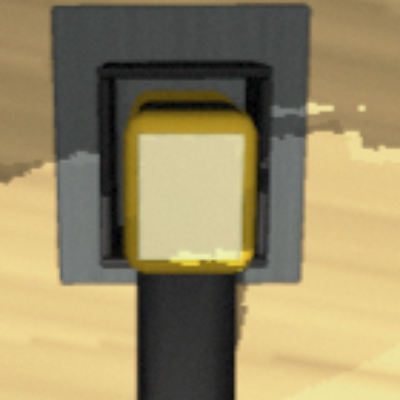

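The rear face's pale label spans crop px 138–243 by 133–262, so its centre is at wrist px (325,193). It is square to the image, so the yaw matches.

```bash
python3 - <<'E'
from meas import *
s=snapshot('wrist'); f=s['frame']; h=cv2.cvtColor(f,cv2.COLOR_RGB2HSV).astype(int)
for p in[(324.7,193.1),(325.2,190.9)]: print(on(s,*p,.148).round(4))
m=np.zeros(f.shape[:2],bool); m[150:225,295:355]=(h[150:225,295:355,1]<85)&(h[150:225,295:355,2]>180)
for st,cn in comps(s,m,200): print(st,rect(s,cn,.148))
# sides
for y in (175,190,205): print(on(s,258+126/2.857,y,.148).round(4),on(s,258+258/2.857,y,.148).round(4))
E
python3 go.py .53 -.433 .172 -80
```

```text
[ 0.5309 -0.4319  0.148 ]
[ 0.5326 -0.432   0.148 ]
[ 306  171   36   44 1546] (array([ 530.9, -431. ]), 32.6, 26.7, 10.3)
[ 0.5412 -0.4128  0.148 ] [ 0.5473 -0.4467  0.148 ]
[ 0.5301 -0.4147  0.148 ] [ 0.5363 -0.449   0.148 ]
[ 0.5188 -0.4166  0.148 ] [ 0.5251 -0.4514  0.148 ]
t 41.25 pos [ 0.4951 -0.4292  0.3337] psi -79.8 turn [ 0.001 -0.     0.004] shift(after turn) [ 33.7   9.8 161.7] F [-0.8 -0.5  0.4] w 0.0875 g 0.0 q [-0.02  0.54  1.01  1.35 -0.45  1.49 -0.44]
```

```bash
python3 go.py .531 -.432 .172 -79.8
python3 -m crank '[{"translation":[17,4,0],"delta_rot":[0,0,0]},{"translation":[18,4,0],"delta_rot":[0,0,0]},{"translation":[0,0,0],"delta_rot":[0,0,0]},{"translation":[0,0,30],"delta_rot":[0,0,0]},{"translation":[0,0,30],"delta_rot":[0,0,0]}]' >/dev/null
python3 -m crank '[{"translation":[0,0,0],"delta_rot":[0,0,0]},{"translation":[0,0,0],"delta_rot":[0,0,0]}]' >/dev/null
python3 go.py .531 -.432 .172 -79.8
```

```text
t 41.25 pos [ 0.4951 -0.4292  0.3337] psi -79.8 turn [ 0.001 -0.     0.   ] shift(after turn) [ 34.8   9.1 161.7] F [-0.8 -0.5  0.4] w 0.0875 g 0.0 q [-0.02  0.54  1.01  1.35 -0.45  1.49 -0.44]
t 41.95 pos [ 0.5298 -0.4317  0.2738] psi -79.9 turn [ 0.     0.    -0.002] shift(after turn) [  1.2   0.5 101.8] F [ 0.5 -0.5  1.5] w 0.0872 g 0.0 q [ 0.01  0.63  0.96  1.35 -0.51  1.42 -0.44]
```

```bash
python3 -m crank '[{"translation":[1,0.5,30],"delta_rot":[0,0,0]},{"translation":[0,0,30],"delta_rot":[0,0,0]},{"translation":[0,0,25],"delta_rot":[0,0,0]},{"translation":[0,0,16],"delta_rot":[0,0,0]},{"translation":[0,0,0],"delta_rot":[0,0,0]}]' >/dev/null
python3 -m crank '[{"translation":[0,0,0],"delta_rot":[0,0,0]},{"translation":[0,0,0],"delta_rot":[0,0,0]}]' >/dev/null
python3 go.py .531 -.432 .172 -79.8
python3 -m crank '[{"translation":[0,0,0],"delta_rot":[0,0,0]},{"translation":[0,0,0],"delta_rot":[0,0,0]},{"translation":[0,0,0],"delta_rot":[0,0,0]},{"translation":[0,0,0],"delta_rot":[0,0,0]},{"translation":[0,0,0],"delta_rot":[0,0,0]}]' 1 40 >/dev/null
python3 -m crank '[{"translation":[0,0,0],"delta_rot":[0,0,0]},{"translation":[0,0,0],"delta_rot":[0,0,0]},{"translation":[0,0,-10],"delta_rot":[0,0,0]},{"translation":[0,0,0],"delta_rot":[0,0,0]}]' 
python3 go.py .531 -.432 .182 -79.8
```

```text
t 42.65 pos [ 0.5313 -0.4327  0.1737] psi -79.9 turn [ 0.002 -0.001 -0.002] shift(after turn) [-0.1 -0.8  1.7] F [-1.   0.2 -0. ] w 0.0868 g 0.0 q [ 0.02  0.71  0.9   1.46 -0.57  1.25 -0.4 ]
t: 43.55
eef_pos: [0.531, -0.4324, 0.1831]
tcp_rot: [0.001, 0.996, 0.088, 0.0]
wrist_force: [0.9, 0.1, -1.4]
gripper_width: 0.0361
grasp_force: 40.0
t 43.55 pos [ 0.531  -0.4324  0.1831] psi -79.9 turn [ 0.001 -0.001 -0.002] shift(after turn) [ 0.1 -0.4  1.1] F [ 0.9  0.1 -1.4] w 0.0361 g 40.0 q [ 0.02  0.7   0.91  1.45 -0.56  1.26 -0.41]
```

```bash
python3 -m crank '[{"translation":[0,0,-15],"delta_rot":[0,0,0]},{"translation":[0,0,-25],"delta_rot":[0,0,0]},{"translation":[0,0,-25],"delta_rot":[0,0,0]},{"translation":[0,0,-25],"delta_rot":[0,0,0]},{"translation":[0,0,-25],"delta_rot":[0,0,0]}]' >/dev/null
python3 -m crank '[{"translation":[0,0,-25],"delta_rot":[0,0,0]},{"translation":[0,0,-25],"delta_rot":[0,0,0]},{"translation":[0,0,-25],"delta_rot":[0,0,0]},{"translation":[0,0,-6],"delta_rot":[0,0,0]},{"translation":[0,0,0],"delta_rot":[0,0,0]}]' 
for p in ".634 -.0105 .076" ".63 -.101 .062" ".6255 -.2547 .058"; do python3 pk.py top $p | grep -v ' 95 \|135 '; done
python3 go.py .634 -.0105 .379 -79.8
```

```text
t: 44.55
eef_pos: [0.5307, -0.4323, 0.3787]
tcp_rot: [0.001, 0.996, 0.088, 0.0]
wrist_force: [-0.3, -0.8, -3.2]
gripper_width: 0.0358
grasp_force: 40.0
top expect px 313 200
   115 [327, 184, 2, 33, 41] (array([634.6, -41.7]), 72.2, 2.2, -1.1)
   115 [305, 187, 16, 32, 512] (array([629.4,  -8.4]), 69.8, 33.4, -0.8)
   115 [330, 187, 6, 27, 108] (array([634.4, -52.8]), 58.6, 11.1, -1.1)
   115 [291, 188, 5, 25, 81] (array([635.5,  34.9]), 54.1, 8.9, -0.7)
top expect px 354 203
   115 [332, 187, 8, 31, 144] (array([632.5, -60.3]), 68.4, 15.7, -1.2)
   115 [368, 188, 7, 29, 133] (array([ 631.4, -140.2]), 63.9, 13.5, -1.6)
   115 [347, 190, 14, 27, 362] (array([ 629.7, -100.7]), 59.7, 29.3, -1.5)
top expect px 421 204
   115 [410, 183, 19, 7, 105] (array([ 667.6, -250.7]), 41.2, 13.9, 89.3)
   115 [430, 186, 5, 37, 177] (array([ 625.8, -278.7]), 82.6, 9.1, -2.3)
   115 [401, 188, 11, 35, 219] (array([ 624.3, -218.9]), 77.9, 21.6, -0.2)
   115 [418, 195, 9, 19, 151] (array([ 626., -256.]), 41.5, 18.1, -2.3)
t 44.7 pos [ 0.5307 -0.4316  0.3762] psi -79.9 turn [-0.002  0.002 -0.002] shift(after turn) [ 176.2 -396.2   -2.8] F [-0.3 -0.1 -2.3] w 0.0357 g 40.0 q [ 0.04  0.59  0.99  1.17 -0.48  1.61 -0.48]
```

Pack a has been nudged about 5 mm inside its bay. Its label size and yaw are unchanged, so it is still seated. I'll aim at its new spot (0.629,-0.008).

```bash
python3 -m crank '[{"translation":[10,-30,0],"delta_rot":[0,0,0]},{"translation":[15,-37,0],"delta_rot":[0,0,0]},{"translation":[15,-37,0],"delta_rot":[0,0,0]},{"translation":[15,-37,0],"delta_rot":[0,0,0]},{"translation":[15,-37,0],"delta_rot":[0,0,0]}]' >/dev/null
python3 -m crank '[{"translation":[15,-37,0],"delta_rot":[0,0,0]},{"translation":[16,-37,0],"delta_rot":[0,0,0]},{"translation":[18,-37,0],"delta_rot":[0,0,0]},{"translation":[18,-37,0],"delta_rot":[0,0,0]},{"translation":[18,-37,0],"delta_rot":[0,0,0]}]' >/dev/null
python3 -m crank '[{"translation":[16,-35,0],"delta_rot":[0,0,0]},{"translation":[0,0,0],"delta_rot":[0,0,0]},{"translation":[0,0,0],"delta_rot":[0,0,0]},{"translation":[0,0,0],"delta_rot":[0,0,0]}]' >/dev/null
python3 go.py .629 -.008 .379 -79.8
python3 pk.py wrist .629 -.008 .076
```

```text
t 46.1 pos [ 0.629  -0.0114  0.377 ] psi -80.0 turn [ 0.     0.002 -0.003] shift(after turn) [ 0.6 -3.3 -2. ] F [ 0.6 -1.4 -1.7] w 0.0359 g 40.0 q [-0.75  0.44  1.01  1.35 -0.37  1.55 -1.18]
wrist expect px 309 208
   95 [263, 168, 23, 64, 607] (array([631. ,  32.3]), 71.0, 14.6, -2.5)
   95 [289, 171, 42, 53, 1491] (array([636.9,  -6.7]), 57.5, 35.5, -0.2)
   95 [337, 180, 20, 60, 664] (array([632.8, -50.2]), 64.4, 17.8, -1.6)
   115 [263, 169, 20, 60, 561] (array([631.5,  32.2]), 66.4, 14.6, -1.9)
   115 [297, 172, 26, 15, 195] (array([659.1,  -2.8]), 26.1, 11.7, 88.1)
   115 [348, 207, 9, 27, 61] (array([623.4, -57. ]), 30.2, 3.5, -6.5)
   135 [263, 169, 20, 60, 507] (array([631.6,  33.8]), 66.4, 11.3, -2.2)
   135 [348, 211, 8, 21, 42] (array([622.3, -57.1]), 23.1, 3.3, -9.7)
```

```bash
python3 -m crank '[{"translation":[0.5,-3.5,-2],"delta_rot":[0,0,0]},{"translation":[0,0,0],"delta_rot":[0,0,0]},{"translation":[0,0,0],"delta_rot":[0,0,0]},{"translation":[0,0,0],"delta_rot":[0,0,0]},{"translation":[0,0,0],"delta_rot":[0,0,0]}]' >/dev/null
python3 go.py .629 -.0078 .379 -79.8
for k in 1 2 3 4; do python3 -m crank '[{"translation":[0,0,0],"delta_rot":[0,0,0]},{"translation":[0,0,0],"delta_rot":[0,0,0]},{"translation":[0,0,0],"delta_rot":[0,0,0]},{"translation":[0,0,0],"delta_rot":[0,0,0]},{"translation":[0,0,0],"delta_rot":[0,0,0]}]' >/dev/null; done
python3 go.py .630 -.101 .379 -79.8
python3 pk.py top .63 -.0085 .076 | grep ' 115 '
```

```text
t 46.65 pos [ 0.6293 -0.0068  0.3795] psi -79.9 turn [-0.     0.001 -0.002] shift(after turn) [-0.5  1.   0.5] F [ 0.7 -0.2 -2.4] w 0.0353 g 40.0 q [-0.76  0.44  1.01  1.34 -0.37  1.55 -1.19]
t 48.65 pos [ 0.6293 -0.0066  0.3796] psi -79.9 turn [ 0.     0.    -0.002] shift(after turn) [-16.   93.    0.6] F [-0.3 -0.2 -2.5] w 0.0354 g 40.0 q [-0.76  0.44  1.01  1.34 -0.37  1.55 -1.19]
   115 [297, 183, 11, 14, 43] (array([660. ,  13.6]), 26.7, 17.2, 28.6)
   115 [291, 192, 18, 30, 178] (array([620.9,  18.5]), 65.6, 34.8, 10.5)
```

```bash
python3 -m crank '[{"translation":[-5,30,0],"delta_rot":[0,0,0]},{"translation":[-5,32,0],"delta_rot":[0,0,0]},{"translation":[-6,31,0],"delta_rot":[0,0,0]},{"translation":[0,0,0],"delta_rot":[0,0,0]},{"translation":[0,0,0],"delta_rot":[0,0,0]}]' >/dev/null
python3 -m crank '[{"translation":[0,0,0],"delta_rot":[0,0,0]},{"translation":[0,0,0],"delta_rot":[0,0,0]}]' >/dev/null
python3 go.py .630 -.101 .379 -79.8
python3 - <<'E'
from meas import *
st=robot.state(); p=st['eef_pos']; s=snapshot('scene'); f=s['frame']; save(s,'sc9.png'); h=cv2.cvtColor(f,cv2.COLOR_RGB2HSV).astype(int)
top=pix(s,p-[0,0,.025]); mid=pix(s,p-[0,0,.1]); lens=pix(s,p-[0,0,.167]); print('pred',top.round(),mid.round(),lens.round())
u0,u1=int(lens[0]-60),int(lens[0]+60); v0,v1=int(top[1]-20),int(lens[1]+40)
m=np.zeros(f.shape[:2],bool); m[v0:v1,u0:u1]=((h[...,0]>21)&(h[...,0]<32)&(h[...,1]>170))[v0:v1,u0:u1]
for q,cn in comps(s,m,60):
    ys,xs=np.nonzero(cv2.drawContours(np.zeros(f.shape[:2],np.uint8),[cn],-1,1,-1)); 
    print(q, [ (int(r),xs[ys==r].min(),xs[ys==r].max()) for r in np.linspace(ys.min(),ys.max(),6).astype(int)], 'lineaxis',cv2.fitLine(cn,2,0,.01,.01).ravel().round(3))
print('pred axis',((lens-top)/np.linalg.norm(lens-top)).round(3))
E
```

```text
t 49.4 pos [ 0.6302 -0.0996  0.3794] psi -79.8 turn [-0.     0.001  0.   ] shift(after turn) [-0.4  1.3  0.4] F [-1.7 -0.2 -2. ] w 0.0357 g 40.0 q [-0.6   0.47  1.01  1.32 -0.39  1.56 -1.03]
pred [259. 184.] [262. 205.] [264. 223.]
[249 187  25  39 520] [(187, np.int64(249), np.int64(250)), (194, np.int64(254), np.int64(264)), (202, np.int64(252), np.int64(271)), (209, np.int64(253), np.int64(272)), (217, np.int64(254), np.int64(270)), (225, np.int64(264), np.int64(265))] lineaxis [  0.391   0.921 260.781 203.89 ]
pred axis [0.129 0.992]
```

The barrel shows vertical and centred in the scene camera. Holding on b, then d.

```bash
python3 -m crank '[{"translation":[-0.4,1.2,0],"delta_rot":[0,0,0]},{"translation":[0,0,0],"delta_rot":[0,0,0]},{"translation":[0,0,0],"delta_rot":[0,0,0]},{"translation":[0,0,0],"delta_rot":[0,0,0]},{"translation":[0,0,0],"delta_rot":[0,0,0]}]' >/dev/null
for k in 1 2 3 4; do python3 -m crank '[{"translation":[0,0,0],"delta_rot":[0,0,0]},{"translation":[0,0,0],"delta_rot":[0,0,0]},{"translation":[0,0,0],"delta_rot":[0,0,0]},{"translation":[0,0,0],"delta_rot":[0,0,0]},{"translation":[0,0,0],"delta_rot":[0,0,0]}]' >/dev/null; done
for p in ".63 -.0085 .076" ".6255 -.2555 .058"; do python3 pk.py top $p | grep ' 115 '; done; python3 pk.py wrist .63 -.101 .062 | grep ' 95 '
python3 go.py .6257 -.2555 .379 -79.8
```

```text
115 [305, 187, 16, 32, 472] (array([629.4,  -8.3]), 69.8, 33.4, -0.8)
   115 [291, 189, 5, 26, 104] (array([632.1,  34.9]), 56.3, 8.9, -0.7)
   115 [419, 195, 8, 19, 129] (array([ 625.9, -257.2]), 41.4, 15.9, -2.2)
   115 [430, 198, 5, 25, 84] (array([ 612. , -278.1]), 55.0, 9.1, -2.3)
   95 [287, 165, 6, 18, 47] (array([660.5, -70.6]), 19.4, 3.2, -4.9)
   95 [266, 167, 22, 61, 522] (array([632.2, -58.6]), 70.2, 15.0, -2.7)
   95 [294, 176, 36, 46, 1111] (array([ 634.6, -100.3]), 52.6, 31.3, -0.3)
   95 [335, 177, 22, 61, 744] (array([ 633.5, -141.6]), 68.0, 20.5, -1.4)
t 52.1 pos [ 0.6297 -0.1022  0.3796] psi -79.9 turn [-0.     0.    -0.002] shift(after turn) [-31.1 150.2   0.6] F [ 0.5 -0.2 -2. ] w 0.0358 g 40.0 q [-0.59  0.47  1.01  1.32 -0.39  1.56 -1.03]
```

```bash
python3 -m crank '[{"translation":[-6,29,0],"delta_rot":[0,0,0]},{"translation":[-6,30,0],"delta_rot":[0,0,0]},{"translation":[-6,30,0],"delta_rot":[0,0,0]},{"translation":[-6,30,0],"delta_rot":[0,0,0]},{"translation":[-7,30,0],"delta_rot":[0,0,0]}]' >/dev/null
python3 -m crank '[{"translation":[0,0,0],"delta_rot":[0,0,0]},{"translation":[0,0,0],"delta_rot":[0,0,0]},{"translation":[0,0,0],"delta_rot":[0,0,0]},{"translation":[0,0,0],"delta_rot":[0,0,0]}]' >/dev/null
python3 go.py .6257 -.2555 .379 -79.8;  python3 pk.py wrist .6257 -.2555 .058 | grep ' 95 \|115'
```

```text
t 53.0 pos [ 0.6259 -0.2529  0.3796] psi -79.8 turn [-0.  0.  0.] shift(after turn) [-0.6  2.5  0.6] F [ 0.  -0.2 -2.7] w 0.0356 g 40.0 q [-0.28  0.57  0.98  1.2  -0.46  1.6  -0.78]
   95 [270, 161, 70, 76, 1490] (array([ 638.6, -232.4]), 99.9, 47.4, -32.3)
   95 [330, 172, 19, 53, 459] (array([ 638.8, -282. ]), 59.0, 10.8, -1.8)
   95 [300, 186, 27, 36, 543] (array([ 625.4, -256. ]), 43.8, 23.0, -6.2)
   115 [306, 161, 33, 10, 120] (array([ 672.3, -255.7]), 36.5, 5.6, 87.9)
   115 [290, 164, 10, 15, 85] (array([ 660. , -226.2]), 16.5, 9.1, 0.1)
   115 [301, 200, 22, 21, 233] (array([ 619.9, -252.7]), 25.0, 22.1, -76.6)
```

```bash
python3 -m crank '[{"translation":[-0.5,2.5,0],"delta_rot":[0,0,0]},{"translation":[0,0,0],"delta_rot":[0,0,0]},{"translation":[0,0,0],"delta_rot":[0,0,0]},{"translation":[0,0,0],"delta_rot":[0,0,0]},{"translation":[0,0,0],"delta_rot":[0,0,0]}]' >/dev/null
for k in 1 2 3 4; do python3 -m crank '[{"translation":[0,0,0],"delta_rot":[0,0,0]},{"translation":[0,0,0],"delta_rot":[0,0,0]},{"translation":[0,0,0],"delta_rot":[0,0,0]},{"translation":[0,0,0],"delta_rot":[0,0,0]},{"translation":[0,0,0],"delta_rot":[0,0,0]}]' >/dev/null; done
python3 go.py .531 -.4325 .379 -79.9
python3 -m crank '[{"translation":[-21,26,0],"delta_rot":[0,0,0]},{"translation":[-21,26,0],"delta_rot":[0,0,0]},{"translation":[-21,26,0],"delta_rot":[0,0,0]},{"translation":[-21,26,0],"delta_rot":[0,0,0]},{"translation":[-21,26,0],"delta_rot":[0,0,0]}]' >/dev/null
python3 -m crank '[{"translation":[-19,26,0],"delta_rot":[0,0,0]},{"translation":[0,0,0],"delta_rot":[0,0,0]},{"translation":[0,0,0],"delta_rot":[0,0,0]},{"translation":[0,0,0],"delta_rot":[0,0,0]}]' >/dev/null
python3 go.py .531 -.4325 .260 -79.9
```

```text
t 55.55 pos [ 0.6252 -0.2569  0.3796] psi -79.9 turn [ 0.  0. -0.] shift(after turn) [-123.6  156.3    0.6] F [-0.6  0.6 -2.8] w 0.0358 g 40.0 q [-0.27  0.57  0.98  1.2  -0.46  1.6  -0.78]
t 56.45 pos [ 0.5315 -0.4312  0.3795] psi -79.8 turn [-0.001  0.     0.002] shift(after turn) [ -0.7   1.2 119.5] F [ 0.2  0.2 -2.1] w 0.0358 g 40.0 q [ 0.04  0.59  0.98  1.17 -0.48  1.61 -0.48]
```

```bash
python3 -m crank '[{"translation":[-0.5,1,30],"delta_rot":[0,0,0]},{"translation":[0,0,30],"delta_rot":[0,0,0]},{"translation":[0,0,30],"delta_rot":[0,0,0]},{"translation":[0,0,28],"delta_rot":[0,0,0]},{"translation":[0,0,0],"delta_rot":[0,0,0]}]' >/dev/null
python3 -m crank '[{"translation":[0,0,0],"delta_rot":[0,0,0]},{"translation":[0,0,0],"delta_rot":[0,0,0]}]' >/dev/null
python3 go.py .531 -.4325 .173 -79.9
python3 -m crank '[{"translation":[0,0,20],"delta_rot":[0,0,0]},{"translation":[0,0,20],"delta_rot":[0,0,0]},{"translation":[0,0,20],"delta_rot":[0,0,0]},{"translation":[0,0,12],"delta_rot":[0,0,0]},{"translation":[0,0,0],"delta_rot":[0,0,0]}]' 
python3 go.py .531 -.4325 .173 -79.9
```

```text
t 57.15 pos [ 0.5309 -0.4335  0.2637] psi -79.9 turn [ 0.002 -0.001  0.001] shift(after turn) [ 0.3 -0.9 90.7] F [ 0.1 -0.1 -0.8] w 0.0356 g 40.0 q [ 0.01  0.64  0.95  1.36 -0.51  1.4  -0.44]
t: 57.65
eef_pos: [0.5301, -0.433, 0.1892]
tcp_rot: [-0.0, 0.996, 0.088, -0.001]
wrist_force: [-0.3, 0.4, -2.1]
gripper_width: 0.0358
grasp_force: 40.0
t 57.65 pos [ 0.5301 -0.433   0.1892] psi -79.9 turn [-0.001  0.001  0.   ] shift(after turn) [ 0.9 -0.3 16.2] F [-0.3  0.4 -2.1] w 0.0358 g 40.0 q [ 0.02  0.69  0.91  1.45 -0.55  1.27 -0.41]
```

```bash
python3 -m crank '[{"translation":[1,0,6],"delta_rot":[0,0,0]},{"translation":[0,0,5],"delta_rot":[0,0,0]},{"translation":[0,0,4],"delta_rot":[0,0,0]},{"translation":[0,0,1],"delta_rot":[0,0,0]},{"translation":[0,0,0],"delta_rot":[0,0,0]}]' 
python3 -m crank '[{"translation":[0,0,0],"delta_rot":[0,0,0]},{"translation":[0,0,0],"delta_rot":[0,0,0]},{"translation":[0,0,0],"delta_rot":[0,0,0]}]'
python3 go.py .531 -.4325 .173 -79.9
```

```text
t: 58.15
eef_pos: [0.5311, -0.4332, 0.1738]
tcp_rot: [0.0, 0.996, 0.088, -0.0]
wrist_force: [0.8, 0.3, -2.6]
gripper_width: 0.0357
grasp_force: 40.0
t: 58.45
eef_pos: [0.5311, -0.4332, 0.1737]
tcp_rot: [0.0, 0.996, 0.088, -0.0]
wrist_force: [1.0, -0.2, -1.6]
gripper_width: 0.0358
grasp_force: 40.0
t 58.45 pos [ 0.5311 -0.4332  0.1737] psi -79.9 turn [ 0.  0. -0.] shift(after turn) [ 0.  -0.7  0.7] F [ 1.  -0.2 -1.6] w 0.0358 g 40.0 q [ 0.03  0.71  0.9   1.46 -0.57  1.25 -0.4 ]
```

```bash
python3 -m crank '[{"translation":[0,0,1],"delta_rot":[0,0,0]},{"translation":[0,0,0],"delta_rot":[0,0,0]},{"translation":[0,0,0],"delta_rot":[0,0,0]}]' 
python3 -m crank '[{"translation":[0,0,0],"delta_rot":[0,0,0]},{"translation":[0,0,0],"delta_rot":[0,0,0]},{"translation":[0,0,0],"delta_rot":[0,0,0]},{"translation":[0,0,0],"delta_rot":[0,0,0]},{"translation":[0,0,0],"delta_rot":[0,0,0]}]' 0.2
python3 -m crank '[{"translation":[0,0,-15],"delta_rot":[0,0,0]},{"translation":[0,0,-30],"delta_rot":[0,0,0]},{"translation":[0,0,-40],"delta_rot":[0,0,0]},{"translation":[0,0,-40],"delta_rot":[0,0,0]},{"translation":[0,0,-35],"delta_rot":[0,0,0]}]' >/dev/null
python3 -m crank '[{"translation":[-40,0,0],"delta_rot":[0,0,0]},{"translation":[-40,-10,0],"delta_rot":[0,0,0]},{"translation":[-40,-20,0],"delta_rot":[0,0,0]},{"translation":[0,0,0],"delta_rot":[0,0,0]},{"translation":[0,0,0],"delta_rot":[0,0,0]}]' >/dev/null
python3 - <<'E'
from meas import *
s=snapshot('top'); f=s['frame']; save(s,'t10.png')
o=cv2.imread('pics/t7.png')[:,:,::-1]
d=np.abs(f.astype(int)-o).max(2)
print('therm diff',[(n,round(d[b:e,a:c].mean(),1)) for n,(a,b,c,e) in dict(therm=(505,228,535,295),rear=(506,228,530,254),candle=(465,172,515,212),mug=(250,105,300,160),tape=(133,333,190,388),console=(95,205,250,295)).items()])
h=cv2.cvtColor(f,cv2.COLOR_RGB2HSV).astype(int); ho=cv2.cvtColor(np.ascontiguousarray(o),cv2.COLOR_RGB2HSV).astype(int)
for hh in(h,ho):
    m=np.zeros(f.shape[:2],bool); m[225:260,480:535]=((hh[...,1]>70)&(hh[...,0]>=21)&(hh[...,2]>60))[225:260,480:535]
    for q,cn in comps(s,m,60): print(q,rect(s,cn,.148))
E
for p in ".63 -.0085 .076" ".63 -.101 .062" ".6255 -.2555 .058"; do python3 pk.py top $p | grep ' 115 '; done
python3 go.py .53 -.43 .33 -80
```

```text
t: 58.75
eef_pos: [0.5312, -0.4332, 0.1735]
tcp_rot: [0.0, 0.996, 0.088, 0.0]
wrist_force: [-1.7, 2.1, 6.2]
gripper_width: 0.0361
grasp_force: 40.0
t: 59.25
eef_pos: [0.531, -0.4332, 0.1725]
tcp_rot: [0.0, 0.996, 0.088, -0.0]
wrist_force: [-0.7, 0.2, -0.4]
gripper_width: 0.0659
grasp_force: 0.0
therm diff [('therm', np.float64(34.4)), ('rear', np.float64(35.5)), ('candle', np.float64(10.8)), ('mug', np.float64(10.5)), ('tape', np.float64(10.9)), ('console', np.float64(10.2))]
[508 229  27  23 304] (array([ 533.4, -441.9]), 54.4, 42.3, -79.6)
[510 225  25   3  72] (array([ 560.5, -443.1]), 50.6, 4.2, 89.2)
[507 230  28  22 400] (array([ 531.9, -440.8]), 57.0, 42.3, -80.2)
   115 [305, 187, 16, 32, 512] (array([629.4,  -8.4]), 69.8, 33.4, -0.8)
   115 [291, 189, 5, 27, 107] (array([631. ,  34.9]), 58.5, 8.9, -0.7)
   115 [330, 190, 5, 25, 81] (array([629.9, -51.6]), 54.1, 8.9, -1.1)
   115 [332, 187, 8, 31, 142] (array([632.5, -60.3]), 68.4, 15.7, -1.2)
   115 [368, 188, 7, 29, 133] (array([ 631.4, -140.2]), 63.9, 13.5, -1.6)
   115 [347, 190, 14, 27, 355] (array([ 629.7, -100.7]), 59.7, 29.2, -1.5)
   115 [410, 183, 19, 7, 105] (array([ 667.6, -250.7]), 41.2, 13.9, 89.3)
   115 [430, 186, 5, 37, 172] (array([ 625.8, -278.7]), 82.6, 9.1, -2.3)
   115 [401, 188, 8, 33, 184] (array([ 626.9, -216.4]), 73.3, 15.8, -2.0)
   115 [419, 195, 8, 19, 149] (array([ 626. , -257.2]), 41.5, 15.9, -2.2)
t 60.45 pos [ 0.4089 -0.4246  0.333 ] psi -79.8 turn [0.001 0.001 0.003] shift(after turn) [118.3  26.4   3. ] F [ 0.4  0.  -0.2] w 0.0698 g 0.0 q [-0.11  0.37  1.08  1.54 -0.33  1.43 -0.4 ]
```

The thermometer is back in its holster, within about 2 mm of where it started. The packs, console and bystanders are unchanged, so I'm handing in.

```bash
python3 -c "
from bench import robot
print(robot.close_job())"
```

```text
the job is handed in; nothing more can be done
None
```

The job is handed in and finished at about 60 s of the 210 s. Packs a, b and d are docked (c was absent), only the isolated supply and dock outlet are on, and a, b and d were each read for about 2 s. The thermometer is back in its holster, and the mug, tape roll and candle were not moved.

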